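# Load the drive dock and lock its retaining bar

### The arm

A 6-joint arm with a two-finger parallel gripper is mounted at the origin on the work surface. World frame = base frame: x ahead of the robot, y to its left, z up, the work surface at z = 0. Lengths are in m, angles in degrees, forces in N, time in s.
With the tool pointing down it reaches from about 0.3 to 0.75 m from the base axis. Payload 8.5 kg.
Tool frame: the origin (TCP) lies at the very end of the fingers, on their centre line; the grasp point (between the pads) lies 19 mm behind it; x points along the fingers, y is the direction in which the jaws open and shut, and the axes are right-handed (so a half turn about x gives the same grasp; the last joint's range is limited). The gripper opens to 85 mm and grips with 20 to 120 N. Pads are 22 mm wide; open, the fingers measure 114 mm over their backs; the gripper's body (76 mm by 85 mm) begins 54 mm behind the grasp point. The pads swing forward as they close: fully open they stand 13 mm farther back than shut.
Start: joints at [-76.278, 21.807, 74.336, -0, 83.858, -12.336], TCP at [0.242, -0.494, 0.231] pointing down, gripper open.
Joint ranges: [-178.18, 178.18], [-50.72, 133.34], [12.68, 142.11], [-81.47, 261.47], [9.98, 163.14], [-165.26, 165.26]. Speed limits (degrees/s): [136.94, 136.94, 180, 180, 180, 180].

### API

Orientations are given as a 3x3 rotation matrix whose columns are the frame's x, y, z axes.
In Python, from rig import env, eyes, close_job gives the robot as it stands.
- The arm moves only by the shell command python3 -m pendant 'ROWS' [OPENING] [FORCE]. ROWS is a JSON object of lists of equal length, an entry for each row: "travel": the shift along the world's x, y, z in mm, a list of three; "delta_rot": the turn, a rotation vector about the world's x, y, z in rad, a list of three. In form: {"travel": [[x, y, z], ...], "delta_rot": [[wx, wy, wz], ...]}. A call has 1 to 20 rows; each row shifts and turns the commanded pose from where the row before left it; what a row does not reach is not made up. A row lasts 1/12 s, in which the tool goes at most 41.7 mm and 7.16 degrees, less where a joint would pass 70% of its speed; a pose out of reach is approached as far as the arm can. A call with a gripper value outside its range is refused whole. OPENING is the finger opening in mm, from 0 to 85.4, set as the call begins (- or left out, the last holds). The fingers move at their own pace and stop on an object; FORCE is the grip in N (left out, the last holds). Time passes only in rows, so rows that do not move let the fingers close. It gives the time, the measured TCP pose, the force and the opening at its end, in the units of the state.
- env.observe(): the state, without advancing time (a new reading comes with each control period).
- eyes.get_image(name): name is "scene" or "top" or "wrist"; returns the picture (480x640x3 uint8, red, green, blue); there is no depth.
- eyes.camera_model(name): a dict with "vfov" (degrees; the focal length in pixels is half the picture's height over the tangent of half this angle, whatever the lens; pixels are square), "cx", "cy" (the principal point, pixels), "pose" (4x4, takes a point from camera to world coordinates). Camera axes: x right, y up, looking along -z (the intrinsics and any distortion apply to the point x, -y, -z); pixel columns grow to the right and rows downward; lengths in m; the calibration is good to about 2 mm. A picture is of the moment at which its call begins: read the wrist's pose just before it. camera_model takes no time and is no camera call; for the wrist camera it gives the pose at the moment of the call.
- close_job(): hands the job in, once; it reports no verdict.
The state is a dict: "time_s": time; "q": joint angles; "qvel": joint speeds; "joint_efforts": joint torques, N m; "position": TCP position; "tool_rot": TCP orientation; "ft_force": force on the tool from outside, world axes, zero at the start; "wrist_torque": the same for the moment, N m; "grip_width": finger opening in m.
Only numpy, scipy, OpenCV 4.12 (cv2) and the standard library are available. Lean on these libraries where they do the work, as an engineer would, in place of code of your own. Each camera call takes 0.05 s, during which the arm holds its last target. There are 200 camera calls.

### The job

Load every drive module lying on the desk into a bay of the drive dock, one per bay: tuck its tongue under the dock's lip at a tilt and swing it down flat. Then hook the plain end of the retaining bar under the bracket at the dock's end, swing the bar down flat across the bays with its fork around the post, and secure it by threading the wide rubber washer and after it the brass collar down the post, fully home. Leave the mouse, the mug and the glasses case where they are.

Things in the scene. Friction and masses are not known exactly. Their poses are not given: they have to be found in the camera images.
- dock: open grey drive dock fixed to the desk, about 118 x 273 mm, turned up to 12 degrees. Origin: centre of its underside; x away from the robot, y left, z up; numbers below are mm in this frame. Steel floor, top z 8. Four bays, centres y -76.5, -25.5, 25.5, 76.5, each 46 wide, between 5 mm dividers (top z 18) and side walls (top z 23)
- lip (a point): middle of the lip's free edge, underside (dock x -41, y 0, z 19). The lip runs along all bays over x -58 to -41, z 19 to 23; the bays' back wall under it is at x -50. A module's tongue goes under it with the module's far (+x) end raised about 18 degrees
- stop (a point): top inner edge of the far stop (dock x 52, y 0, z 18), 8 mm thick, along all bays. A module swings down in front of it and then lies with its origin at dock x 8 to 12, z 8, its x along the dock's
- bay0 (a point): on the floor of the bay at dock y -76.5 mm, where the origin of a seated module lies (dock x 10, z 8 mm)
- bay1 (a point): the same in the bay at dock y -25.5 mm
- bay2 (a point): the same in the bay at dock y 25.5 mm
- bay3 (a point): the same in the bay at dock y 76.5 mm
- bracket (a point): on the +y end shelf (dock x 36, y 127, z 23), foot of the back wall of an aluminium bracket, a pocket open towards -y: roof underside z 36 over y 113 to 134 (5 thick), cheeks 31 mm apart in x over y 111 to 134. The bar's plain end goes under the roof with the fork end raised 12 to 15 degrees
- post (a point): foot of the upright steel post, 10 mm diameter, on the -y end shelf (dock x 36, y -114, z 23 mm). The post stands 46 mm above this point; its top 6 mm taper
- drive_a: drive module (3 or 4 alike present): aluminium slab 80 x 42 x 14 mm (x, y, z); steel tongue flush with its underside at the -x end (x -58 to -40 mm, 36 wide, 5 thick); black upright grip rib on top, x -24 to 8, 12 mm wide (y), z 14 to 44. About 120 g. Origin: centre of the slab's underside, z up, x away from the tongue. Starts flat on the desk at the robot's left, rib up
- drive_b: drive module (3 or 4 alike present): aluminium slab 80 x 42 x 14 mm (x, y, z); steel tongue flush with its underside at the -x end (x -58 to -40 mm, 36 wide, 5 thick); black upright grip rib on top, x -24 to 8, 12 mm wide (y), z 14 to 44. About 120 g. Origin: centre of the slab's underside, z up, x away from the tongue. Starts flat on the desk at the robot's left, rib up
- drive_c: drive module (3 or 4 alike present): aluminium slab 80 x 42 x 14 mm (x, y, z); steel tongue flush with its underside at the -x end (x -58 to -40 mm, 36 wide, 5 thick); black upright grip rib on top, x -24 to 8, 12 mm wide (y), z 14 to 44. About 120 g. Origin: centre of the slab's underside, z up, x away from the tongue. Starts flat on the desk at the robot's left, rib up
- drive_d: drive module (3 or 4 alike present): aluminium slab 80 x 42 x 14 mm (x, y, z); steel tongue flush with its underside at the -x end (x -58 to -40 mm, 36 wide, 5 thick); black upright grip rib on top, x -24 to 8, 12 mm wide (y), z 14 to 44. About 120 g. Origin: centre of the slab's underside, z up, x away from the tongue. Starts flat on the desk at the robot's left, rib up
- bar: retaining bar: steel flat 26 wide (x), 8 thick, long in y: plain end y 124 mm, open fork at y -132 (notch 14 wide, root y -105). Black grip rib on top at y 0, 32 long (y), 12 wide (x), z 8 to 38. About 150 g. Origin on the underside, z up. Starts flat at the robot's right, plain end away from the robot. Home: axes along the dock's, origin at dock x 36, y -4 to 3, z 23, on both end shelves
- washer: black rubber washer: outer diameter 36, hole 13.2, 10 mm thick, lying flat on the desk at the robot's right. Origin: centre of its underside. Home: over the post, flat on the bar's fork, underside at dock z 31 mm
- collar: brass collar: outer diameter 30, hole 13.2, 20 mm high, standing on the desk at the robot's right. Origin: centre of its underside. Home: over the post, flat on the washer, underside at dock z 41 mm
- mouse: black computer mouse 100 x 58 x 22 mm on a green pad beyond the work; not to be moved. Origin: centre of its underside
- mug: white mug, 80 mm across, 95 mm high, upright beyond the work; not to be moved. Origin: centre of its underside
- case: teal hard glasses case 70 x 160 x 34 mm beyond the dock; not to be moved. Origin: centre of its underside

How it is judged (in metres and radians):
On the way, in this order (a step that is already met when the one before it is completed fails the run):
1. every drive module lies flat in a bay, its tongue under the lip (x of drive_a in the frame of dock between 0.005 and 0.015 m and y of drive_a in the frame of dock between -0.083 and 0.083 m and z of drive_a in the frame of dock between 0.0055 and 0.0105 m and angle between each of drive_a, drive_b, drive_c, drive_d's own z axis and vertical below 0.05 rad and angle between the x axis of each of drive_a, drive_b, drive_c, drive_d and the x axis of dock, either way round below 0.08 rad and x of drive_b in the frame of dock between 0.005 and 0.015 m and y of drive_b in the frame of dock between -0.083 and 0.083 m and z of drive_b in the frame of dock between 0.0055 and 0.0105 m and x of drive_c in the frame of dock between 0.005 and 0.015 m and y of drive_c in the frame of dock between -0.083 and 0.083 m and z of drive_c in the frame of dock between 0.0055 and 0.0105 m and x of drive_d in the frame of dock between 0.005 and 0.015 m and y of drive_d in the frame of dock between -0.083 and 0.083 m and z of drive_d in the frame of dock between 0.0055 and 0.0105 m), for 0.2 s.
2. the retaining bar lies flat, hooked under the bracket, its fork around the post (all of step 1 and x of bar in the frame of dock between 0.031 and 0.041 m and y of bar in the frame of dock between -0.0065 and 0.0055 m and z of bar in the frame of dock between 0.0205 and 0.0255 m and angle between bar's own z axis and vertical below 0.04 rad and angle between the y axis of bar and the y axis of dock, either way round below 0.06 rad), for 0.2 s.
3. the washer is home on the bar (x of bar in the frame of dock between 0.031 and 0.041 m and y of bar in the frame of dock between -0.0065 and 0.0055 m and z of bar in the frame of dock between 0.0205 and 0.0255 m and angle between bar's own z axis and vertical below 0.04 rad and angle between the y axis of bar and the y axis of dock, either way round below 0.06 rad and horizontal distance between washer and post below 0.004 m and z of washer in the frame of dock between 0.0285 and 0.0335 m and angle between the z axis of washer and the z axis of dock, either way round below 0.1 rad), for 0.2 s.
4. the collar is home on the washer (horizontal distance between each of washer, collar and post below 0.004 m and z of washer in the frame of dock between 0.0285 and 0.0335 m and angle between the z axis of each of washer, collar and the z axis of dock, either way round below 0.1 rad and z of collar in the frame of dock between 0.0385 and 0.0435 m), for 0.2 s.
At the end, for the whole second after the job is handed in: Every module flat in a bay (dock x 5 to 15, z 5.5 to 10.5 mm, tilt < 0.05 rad); bar at dock x 31 to 41, y -6.5 to 5.5, z 20.5 to 25.5 mm, tilt < 0.04 rad; washer and collar within 4 mm of the post axis, undersides at dock z 31 and 41 mm (2.5 mm either way); all at rest (all of step 2 and all of step 4 and linear speed of each of drive_a, drive_b, drive_c, drive_d, bar, washer, collar below 0.02 m/s); the robot touches nothing.
It fails at once if the mouse is moved more than 30 mm (distance of mouse from where it was at the start of the episode above 0.03 m).
It fails at once if the mug is moved more than 30 mm (distance of mug from where it was at the start of the episode above 0.03 m).
It fails at once if the case is moved more than 30 mm (distance of case from where it was at the start of the episode above 0.03 m).
Of drive_a, drive_b, drive_c, drive_d only 3 to 4 are there at a start; the rules pass over those that are not, and their reading is None.
At some moment in a run one of drive_a, drive_b, drive_c, drive_d, washer, collar may be knocked a few centimetres aside while the robot is not near it.
Once in a run the grip may slacken for a moment while it holds something.
It also fails if it takes over 189 s, if anything falls off the work surface, if the arm or the gripper's body presses on something with over 40 N, if the wrist force passes 120 N, or if a joint passes its speed limit or range.

## Working session

There is one attempt and no reset: what is moved stays moved. The work goes in short steps, Python scripts to look and compute and a shell command to move; the robot and the scene stay as the last step left them, time stands still between calls to the robot, and variables do not carry over. Pictures are saved under pics/ and viewed, about 12 in all and at most 16, crops included, and the job is handed in when it is done.

```bash
ls; mkdir -p pics; python3 - <<'E'
from rig import env, eyes
import cv2,numpy as np
o=env.observe(); print(o)
for n in ["top","scene"]:
    im=eyes.get_image(n); cv2.imwrite(f"pics/{n}0.png",im[:,:,::-1])
    m=eyes.camera_model(n); print(n,m)
print(eyes.camera_model("wrist"))
E
```

```text
pics
{'time_s': 0.0, 'q': array([-7.62782493e+01,  2.18411333e+01,  7.43850362e+01, -1.10047201e-04,
        8.38590362e+01, -1.23340889e+01]), 'qvel': array([ 0.09325722, -0.09993769,  0.02097715,  0.04255445, -0.05361641,
       -0.0516617 ]), 'joint_efforts': array([-1.31763245e-03, -4.48464060e+01, -2.31277460e+01, -2.89170011e-04,
        4.75792403e-03,  6.67221883e-06]), 'position': array([ 0.24152535, -0.49379876,  0.23070878]), 'tool_rot': array([[-3.54610059e-04,  4.39246819e-01, -8.98366354e-01],
       [ 1.44422210e-03, -8.98365249e-01, -4.39246848e-01],
       [-9.99998894e-01, -1.45320189e-03, -3.15800607e-04]]), 'ft_force': array([ 0.44135712,  0.75191588, -0.45199891]), 'wrist_torque': array([ 0.05927808, -0.00538386,  0.007304  ]), 'grip_width': 0.08564166785227681}
top {'vfov': 46.7481798281851, 'cx': 318.8978032753467, 'cy': 226.53129999889381, 'pose': array([[-0.02725652,  0.9982745 , -0.05201058,  0.51663822],
       [-0.9995591 , -0.02660476,  0.01318285,  0.00980911],
       [ 0.01177638,  0.05234697,  0.99855952,  1.2044397 ],
       [ 0.        ,  0.        ,  0.        ,  1.        ]])}
scene {'vfov': 56.071555257759215, 'cx': 314.93620318360445, 'cy': 235.54701141632356, 'pose': array([[ 0.82755912, -0.42646042,  0.36507179,  0.93604902],
       [ 0.56121484,  0.61278035, -0.55636152, -0.49890999],
       [ 0.01355735,  0.66530576,  0.74644788,  0.72968148],
       [ 0.        ,  0.        ,  0.        ,  1.        ]])}
{'vfov': 60.61968808149872, 'cx': 319.99193381476863, 'cy': 233.23570764235416, 'pose': array([[ 0.44058635,  0.86294799,  0.24739532,  0.30526132],
       [-0.89770928,  0.42392833,  0.12001179, -0.46406641],
       [-0.00131395, -0.27496463,  0.96145345,  0.37356227],
       [ 0.        ,  0.        ,  0.        ,  1.        ]])}
```

View pics/top0.png

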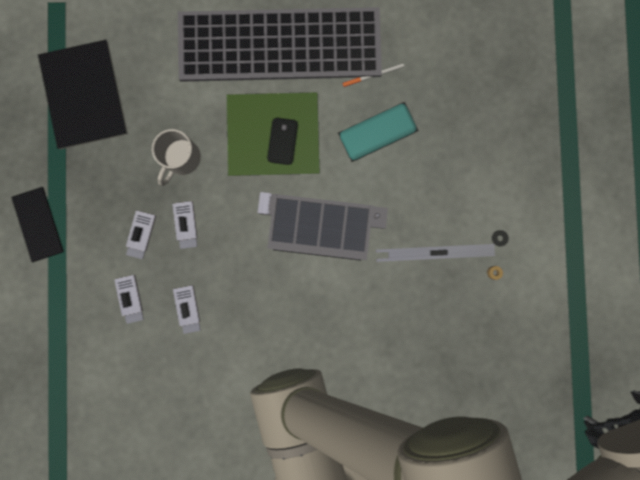

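View pics/scene0.png

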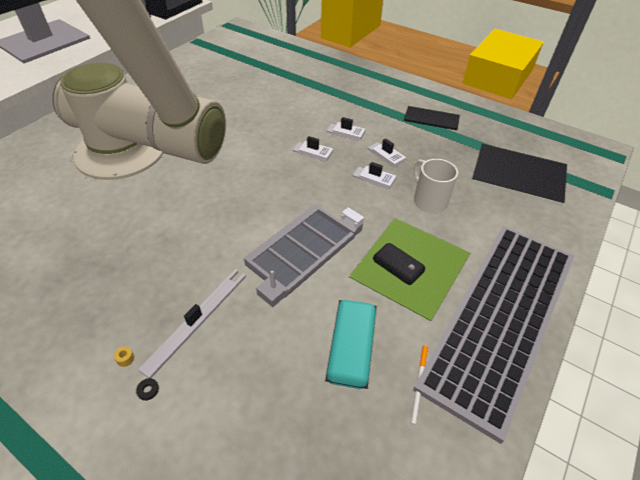

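```bash
cat > h.py <<'E'
from rig import env, eyes
import cv2,numpy as np
def f(m): return 240/np.tan(np.radians(m["vfov"]/2))
def ray(m,u,v):
    d=np.array([(u-m["cx"])/f(m),-(v-m["cy"])/f(m),-1.]); P=np.array(m["pose"]); return P[:3,3],P[:3,:3]@d
def atz(m,u,v,z):
    c,d=ray(m,u,v); return c+d*(z-c[2])/d[2]
def tri(obs):
    A=np.zeros((3,3));b=np.zeros(3);
    for m,u,v in obs:
        c,d=ray(m,u,v);d=d/np.linalg.norm(d);Q=np.eye(3)-np.outer(d,d);A+=Q;b+=Q@c
    p=np.linalg.solve(A,b); return p
def proj(m,p):
    P=np.array(m["pose"]);q=P[:3,:3].T@(np.asarray(p)-P[:3,3]);return np.array([m["cx"]+f(m)*q[0]/-q[2],m["cy"]-f(m)*q[1]/-q[2]])
def shot(n,name):
    m=eyes.camera_model(n);im=eyes.get_image(n);cv2.imwrite(f"pics/{name}.png",im[:,:,::-1]);np.save(f"pics/{name}.npy",np.array([m],dtype=object),allow_pickle=True);return m
def cam(name): return np.load(f"pics/{name}.npy",allow_pickle=True)[0]
def crop(name,x,y,w,h,s,out):
    im=cv2.imread(f"pics/{name}.png")[y:y+h,x:x+w];cv2.imwrite(f"pics/{out}.png",cv2.resize(im,None,fx=s,fy=s,interpolation=cv2.INTER_CUBIC))
E
python3 - <<'E'
from h import *
np.set_printoptions(precision=3,suppress=True)
t=eyes.camera_model("top");s=eyes.camera_model("scene")
for k,(a,b) in dict(post=((377,215,.069),(272,272)),collar=((496,272,.02),(124,352)),washer=((500,238,.01),(147,387)),barrib=((439,252,.038),(193,311)),brk=((265,198,.04),(352,213)),
  d1=((183,223,.044),(376,165)),d2=((137,233,.044),(382,146)),d3=((126,299,.044),(346,121)),d4=((185,310,.044),(313,141))).items():
    print(k,atz(t,*a),tri([(t,a[0],a[1]),(s,*b)]))
E
```

```text
post [ 0.596 -0.125  0.069] [ 0.597 -0.125  0.067]
collar [ 0.471 -0.381  0.02 ] [ 0.472 -0.378  0.025]
washer [ 0.544 -0.396  0.01 ] [ 0.544 -0.395  0.01 ]
barrib [ 0.517 -0.257  0.038] [ 0.518 -0.256  0.035]
brk [0.64  0.106 0.04 ] [0.636 0.103 0.055]
d1 [0.592 0.278 0.044] [0.593 0.278 0.045]
d2 [0.574 0.374 0.044] [0.569 0.374 0.032]
d3 [0.438 0.398 0.044] [0.438 0.399 0.04 ]
d4 [0.411 0.276 0.044] [0.412 0.279 0.037]
```

```bash
python3 -m pendant '{"travel":[[15,20,0],[15,21,0],[15,21,0],[15,21,0],[15,21,0],[15,21,0],[15,21,0],[15,21,0],[15,21,0],[15,21,0],[15,21,0],[15,21,0],[15,21,0],[15,21,0],[15,21,0],[15,21,0],[15,21,0],[15,21,0],[15,21,0],[13,21,0]],"delta_rot":[[0,0,0.12],[0,0,0.12],[0,0,0.12],[0,0,0.12],[0,0,0.12],[0,0,0.12],[0,0,0.12],[0,0,0.12],[0,0,0.12],[0,0,0.12],[0,0,0.12],[0,0,0.12],[0,0,0.12],[0,0,0.12],[0,0,0.12],[0,0,0.12],[0,0,0.12],[0,0,0.12],[0,0,0.12],[0,0,0.12]]}'
python3 -m pendant '{"travel":[[0,0,0],[0,0,0],[0,0,0],[0,0,0]],"delta_rot":[[0,0,0.11],[0,0,0],[0,0,0],[0,0,0]]}'
python3 - <<'E'
from h import *
shot("wrist","w1"); o=env.observe(); print(o["position"],o["tool_rot"],o["q"],o["time_s"])
E
python3 -m pendant '{"travel":[[0,25,0],[0,25,0],[0,25,0],[0,25,0],[0,0,0],[0,0,0],[0,0,0]],"delta_rot":[[0,0,0],[0,0,0],[0,0,0],[0,0,0],[0,0,0],[0,0,0],[0,0,0]]}'
python3 - <<'E'
from h import *
shot("wrist","w2"); o=env.observe(); print(o["position"],o["q"],o["time_s"])
a=cv2.imread("pics/w1.png");b=cv2.imread("pics/w2.png")
cv2.imwrite("pics/w12.png",cv2.resize(np.vstack([a[100:400],b[100:400]]),(800,750))[:600]) if 0 else None
E
```

```text
time_s: 1.77
position: [0.5402, -0.0738, 0.2309]
tool_rot: [[-0.001, 0.277, 0.961], [0.0, 0.961, -0.277], [-1.0, 0.0, -0.001]]
ft_force: [0.5, -1.3, 0.9]
grip_width: 0.0856
time_s: 2.1
position: [0.5393, -0.0755, 0.2312]
tool_rot: [[-0.0, 0.18, 0.984], [0.0, 0.984, -0.18], [-1.0, -0.0, -0.0]]
ft_force: [0.5, 0.2, -0.3]
grip_width: 0.0856
[ 0.539303   -0.07565071  0.23126775] [[-2.51188924e-04  1.79431955e-01  9.83770355e-01]
 [ 6.76989507e-06  9.83770386e-01 -1.79431959e-01]
 [-9.99999968e-01 -3.84112987e-05 -2.48326960e-04]] [-2.04430020e+01  2.12710566e+01  7.51936613e+01 -4.69305288e-03
  8.35489033e+01 -1.00105799e+02] 2.15
time_s: 2.73
position: [0.5396, 0.0241, 0.2313]
tool_rot: [[0.0, 0.177, 0.984], [-0.0, 0.984, -0.177], [-1.0, -0.0, 0.0]]
ft_force: [0.5, -1.0, -0.0]
grip_width: 0.0854
[0.53962477 0.023792   0.23134156] [-1.00316725e+01  2.08143627e+01  7.58994037e+01 -1.63847007e-02
  8.32809323e+01 -8.97821097e+01] 2.7833
```

View pics/w1.png

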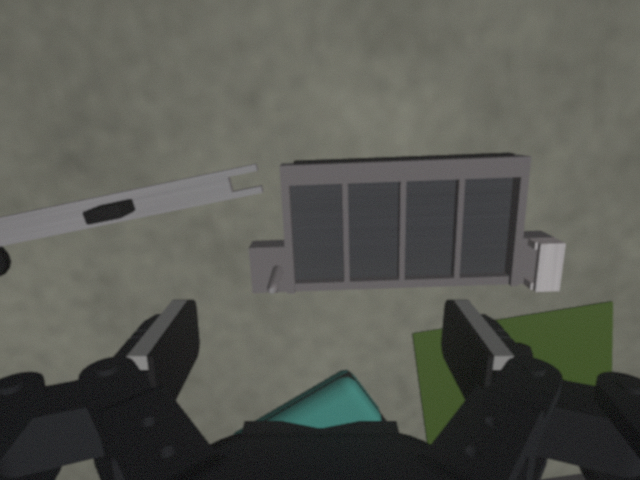

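View pics/w2.png

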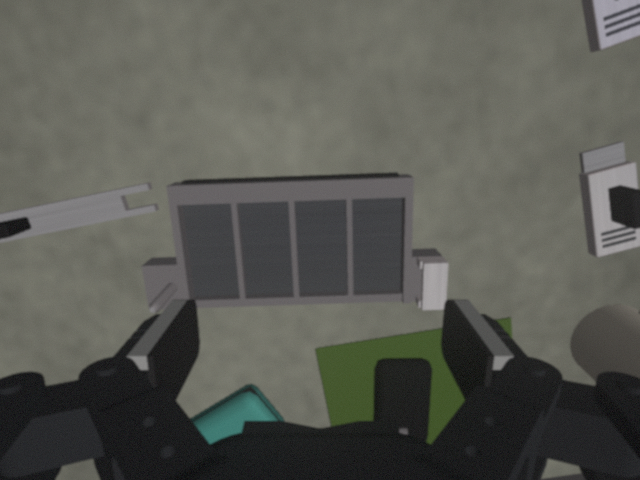

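```bash
python3 - <<'E'
from h import *
crop("w1",240,140,332,166,2.4,"c1");crop("w2",130,160,332,166,2.4,"c2")
E
```

```text
(no output)
```

View pics/c1.png

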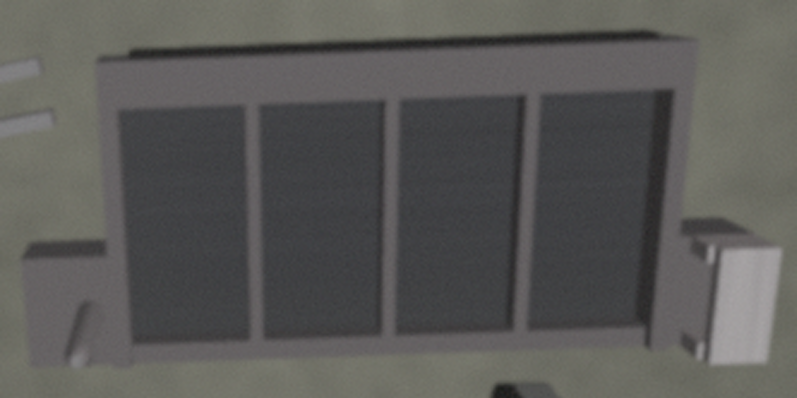

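View pics/c2.png

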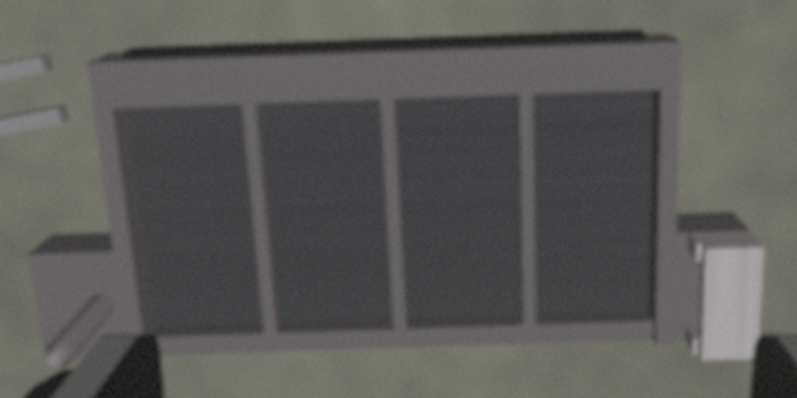

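```bash
cat > dockfit.py <<'E'
from h import *
from scipy.optimize import least_squares
np.set_printoptions(precision=4,suppress=True)
V={"w1":(240,140,dict(A=(119,110),B=(672,91),P=(78,359),b1=(717,247),b2=(780,247),b3=(768,364),b4=(708,363),d0=(255,223),d1=(390.5,218),d2=(526.5,213),s0=(140,360),s1=(643,343))),
"w2":(130,160,dict(A=(114,110),B=(659,92),P=(55,357),b1=(704,247),b2=(764,247),b3=(757,360),b4=(701,358),d0=(259.5,217),d1=(394,213),d2=(528,209),s0=(150,352),s1=(655,338)))}
D=dict(A=(-41,-99.5,23),B=(-41,99.5,23),P=(36,-114,69),b1=(15.5,113,41),b2=(15.5,134,41),b3=(56.5,134,41),b4=(56.5,113,41),d0=(5,-51,18),d1=(5,0,18),d2=(5,51,18),s0=(60,-100,18),s1=(60,100,18))
def res(p,full=False):
    c,s=np.cos(p[2]),np.sin(p[2]);out=[];lab=[]
    for v,(x0,y0,d) in V.items():
        m=cam(v)
        for k,(a,b) in d.items():
            X,Y,Z=np.array(D[k])/1000; u=proj(m,[p[0]+c*X-s*Y,p[1]+s*X+c*Y,Z])-np.array([x0+a/2.4,y0+b/2.4])
            w=np.ones(2)
            if k[0]=='d':w=np.array([1,0])
            if k[0]=='s':w=np.array([0,1])
            if k[0]=='b':w=np.array([1,0])
            out+=list(u*w);lab.append((v,k,u*w))
    return lab if full else np.array(out)
if __name__=="__main__":
    r=least_squares(res,[.58,0,-.18],loss="soft_l1");print(r.x,np.degrees(r.x[2]))
    for l in res(r.x,True):print(*l)
E
python3 dockfit.py; python3 - <<'E'
from h import *
from dockfit import V
for k in ["A","B","P","d1","b1","b4"]:
    print(k,tri([(cam(v),x0+d[k][0]/2.4,y0+d[k][1]/2.4) for v,(x0,y0,d) in V.items()]))
E
```

```text
[ 0.578  -0.0077 -0.1455] -8.338787313624662
w1 A [-0.5852 -0.7956]
w1 B [ 1.3176 -0.6609]
w1 P [-0.4837  0.3935]
w1 b1 [1.8084 0.    ]
w1 b2 [0.374 0.   ]
w1 b3 [-0.6884 -0.    ]
w1 b4 [ 0.2715 -0.    ]
w1 d0 [-0.3337  0.    ]
w1 d1 [-0.133  0.   ]
w1 d2 [0.0098 0.    ]
w1 s0 [-0.     1.035]
w1 s1 [0.     1.4892]
w2 A [-0.464  -1.3817]
w2 B [ 0.9674 -0.9193]
w2 P [-0.5277  0.4097]
w2 b1 [0.3705 0.    ]
w2 b2 [-0.2332  0.    ]
w2 b3 [ 0.191 -0.   ]
w2 b4 [-0.1207 -0.    ]
w2 d0 [0.0357 0.    ]
w2 d1 [-0.2319  0.    ]
w2 d2 [-0.1503  0.    ]
w2 s0 [-0.      0.8133]
w2 s1 [-0.      0.6556]
A [ 0.5239 -0.0997  0.024 ]
B [0.5525 0.0959 0.0223]
P [ 0.5969 -0.1253  0.0688]
d1 [ 0.5827 -0.0081  0.0174]
b1 [0.6087 0.1026 0.0368]
b4 [0.6515 0.0962 0.0399]
```

```bash
python3 -m pendant '{"travel":[[0,32,0],[0,32,0],[0,32,0],[0,32,0],[-4,32,0],[-3,32,0],[-3,32,0],[0,32,0],[0,0,0],[0,0,0],[0,0,0],[0,0,0]],"delta_rot":[[0,0,0],[0,0,0],[0,0,0],[0,0,0],[0,0,0],[0,0,0],[0,0,0],[0,0,0],[0,0,0],[0,0,0],[0,0,0],[0,0,0]]}'
python3 - <<'E'
from h import *
shot("wrist","w3")
E
python3 -m pendant '{"travel":[[0,30,0],[0,30,0],[0,20,0],[0,0,0],[0,0,0],[0,0,0]],"delta_rot":[[0,0,0],[0,0,0],[0,0,0],[0,0,0],[0,0,0],[0,0,0]]}'
python3 - <<'E'
from h import *
shot("wrist","w4")
a=cv2.imread("pics/w3.png");b=cv2.imread("pics/w4.png")
cv2.imwrite("pics/w3b.png",cv2.resize(a,(800,600)));cv2.imwrite("pics/w4b.png",cv2.resize(b,(800,600)))
E
```

```text
time_s: 3.78
position: [0.5301, 0.2794, 0.2313]
tool_rot: [[-0.0, 0.178, 0.984], [-0.0, 0.984, -0.178], [-1.0, -0.0, -0.0]]
ft_force: [0.6, 0.4, -0.7]
grip_width: 0.0854
time_s: 4.33
position: [0.53, 0.3596, 0.2313]
tool_rot: [[-0.0, 0.177, 0.984], [-0.0, 0.984, -0.177], [-1.0, -0.0, -0.0]]
ft_force: [0.2, -0.2, 0.0]
grip_width: 0.0856
```

View pics/w3b.png

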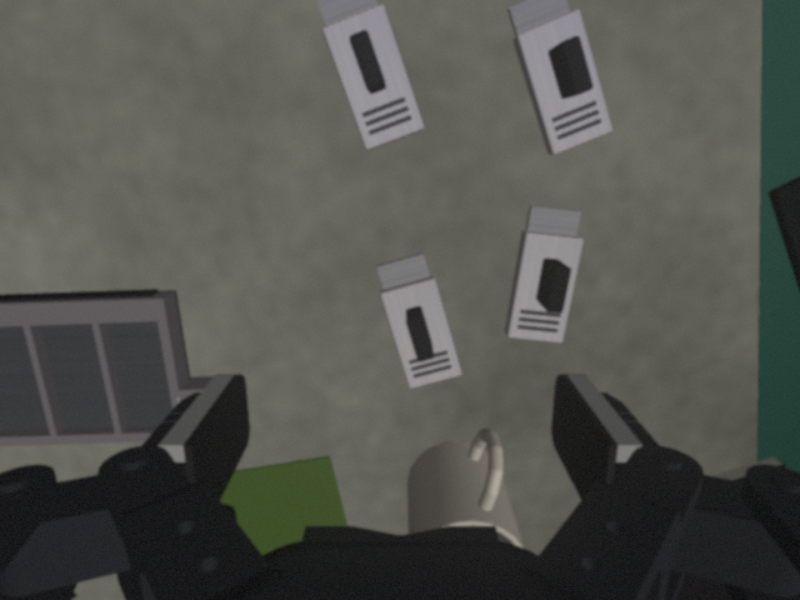

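View pics/w4b.png

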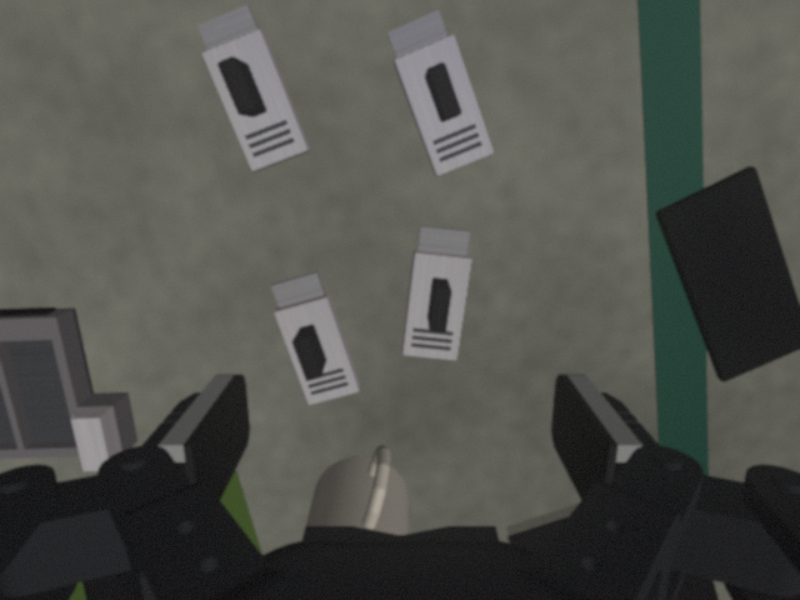

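```bash
cat > drv.py <<'E'
from h import *
from scipy.optimize import least_squares
np.set_printoptions(precision=4,suppress=True)
L={"d1":([(382,291),(435,279),(461,374),(411,387)],[(275,312),(327,297),(358,391),(310,404)]),
"d2":([(525,234),(582,239),(562,342),(509,335)],[(414,253),(471,259),(457,360),(404,354)]),
"d3":([(517,36),(580,11),(611,130),(555,153)],[(396,58),(455,37),(493,154),(438,174)]),
"d4":([(324,27),(382,6),(423,129),(367,148)],[(204,53),(260,31),(308,151),(253,170)])}
C=np.array([(-40,-21),(-40,21),(40,21),(40,-21)])/1000
for k,vs in L.items():
    def r(p):
        c,s=np.cos(p[2]),np.sin(p[2]);o=[]
        for n,pts in zip(("w3","w4"),vs):
            m=cam(n)
            for (x,y),q in zip(C,pts): o+=list(proj(m,[p[0]+c*x-s*y,p[1]+s*x+c*y,p[3]])-np.array(q)/1.25)
        return np.array(o)
    s=least_squares(r,[.5,.3,0,.014],loss="soft_l1",x_scale=[.1,.1,.1,.01]);p=s.x
    c,sn=np.cos(p[2]),np.sin(p[2])
    print(k,p,"yaw",np.degrees(p[2]),"rib",p[0]-.008*c,p[1]-.008*sn,"rms",np.sqrt(np.mean(r(p)**2)))
E
python3 drv.py; python3 -c "
from h import *
o=env.observe();print(o['position'],o['time_s'])
D=np.array([.578,-.0077]);a=-.1455;ex=np.array([np.cos(a),np.sin(a)]);ey=np.array([-np.sin(a),np.cos(a)])
for y in(-76.5,-25.5,25.5,76.5): print('rib seated',D+.002*ex+y/1000*ey)"
```

```text
d1 [0.6016 0.2828 0.1008 0.0083] yaw 5.777449944329561 rib 0.5936445495867706 0.28203870682752386 rms 0.8722894700648419
d2 [ 0.5827  0.3778 -0.2733  0.0074] yaw -15.660420882134293 rib 0.5749550417264568 0.3799101737150854 rms 0.6463037632985247
d3 [0.4436 0.4066 0.1924 0.0056] yaw 11.021787440172956 rib 0.4357166620035264 0.4050920642011564 rms 1.098536938962079
d4 [0.4183 0.2812 0.1592 0.0057] yaw 9.12160471920527 rib 0.41038807359066726 0.2799074895487731 rms 0.967956195451
[0.52996831 0.35954187 0.23146521] 4.3833
rib seated [ 0.56888735 -0.08368164]
rib seated [ 0.57628169 -0.03322053]
rib seated [0.58367604 0.01724058]
rib seated [0.59107039 0.06770169]
```

```bash
sed -i 's/p\[3\]\])-/.014])-/' drv.py; python3 drv.py
```

```text
d1 [0.5993 0.2837 0.1015 0.014 ] yaw 5.818308395977579 rib 0.5913614246967157 0.28285107573735574 rms 1.063565026729463
d2 [ 0.5807  0.3769 -0.2724  0.014 ] yaw -15.60837272927832 rib 0.5729624153800227 0.3790282461766753 rms 1.0806678603782414
d3 [0.4441 0.4051 0.1991 0.014 ] yaw 11.408039971459463 rib 0.4362470459356699 0.40347019736052325 rms 1.6313230667981906
d4 [0.4193 0.2823 0.1635 0.014 ] yaw 9.368037156129317 rib 0.41139267643790284 0.2809675956637062 rms 1.4769350218010482
```

```bash
python3 -m pendant '{"travel":[[15,-19,-20],[15,-19,-25],[15,-19,-25],[16,-20,-25],[0,0,-25],[0,0,-22],[0,0,0],[0,0,0],[0,0,0]],"delta_rot":[[0,0,0.07],[0,0,0.07],[0,0,0.07],[0,0,0.07],[0,0,0],[0,0,0],[0,0,0],[0,0,0],[0,0,0]]}' 50 40
python3 - <<'E'
from h import *
shot("wrist","w5"); o=env.observe(); print(o["position"],o["tool_rot"])
m=cam("w5")
c,s=np.cos(.1015),np.sin(.1015)
im=cv2.imread("pics/w5.png")
for X,Y,Z in [(-24,-6,44),(-24,6,44),(8,6,44),(8,-6,44),(-40,-21,14),(-40,21,14),(40,21,14),(40,-21,14),(-58,-18,5),(-58,18,5)]:
    u=proj(m,[.5993+(c*X-s*Y)/1000,.2837+(s*X+c*Y)/1000,Z/1000]); print((X,Y,Z),u*1.25)
    cv2.circle(im,tuple(int(round(q)) for q in u),1,(0,0,255),-1)
cv2.imwrite("pics/w5b.png",cv2.resize(im,(800,600)))
E
```

```text
time_s: 5.13
position: [0.5913, 0.2837, 0.0912]
tool_rot: [[0.002, -0.103, 0.995], [0.001, 0.995, 0.103], [-1.0, 0.0, 0.003]]
ft_force: [0.9, -0.0, 0.7]
grip_width: 0.0503
[0.59137751 0.28397314 0.09146454] [[ 3.16353956e-03 -1.02841850e-01  9.94692689e-01]
 [ 8.44925963e-04  9.94697587e-01  1.02839669e-01]
 [-9.99994639e-01  5.15104318e-04  3.23365891e-03]]
(-24, -6, 44) [384.08055721 287.2320756 ]
(-24, 6, 44) [415.33862694 287.31179083]
(8, 6, 44) [414.4636143  364.15400655]
(8, -6, 44) [384.54899644 364.08186822]
(-40, -21, 14) [351.15172971 232.75115001]
(-40, 21, 14) [448.49563076 233.00895946]
(40, 21, 14) [443.63537066 400.31656811]
(40, -21, 14) [355.13271624 400.10891426]
(-58, -18, 5) [358.8963157  188.61341234]
(-58, 18, 5) [440.97268121 188.83733031]
```

View pics/w5b.png

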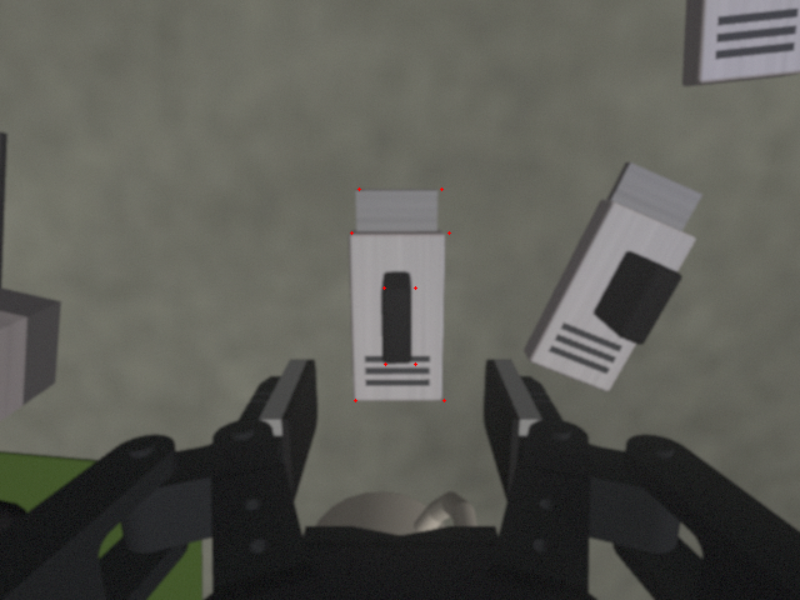

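```bash
python3 -m pendant '{"travel":[[0,-1,-25],[0,0,-25],[0,0,-24],[0,0,0],[0,0,0]],"delta_rot":[[0,0,0],[0,0,0],[0,0,0],[0,0,0],[0,0,0]]}' 50 60
python3 -m pendant '{"travel":[[0,0,0],[0,0,0],[0,0,0],[0,0,0],[0,0,0],[0,0,0],[0,0,25],[0,0,30],[0,0,35],[0,0,35],[0,0,0],[0,0,0]],"delta_rot":[[0,0,0],[0,0,0],[0,0,0],[0,0,0],[0,0,0],[0,0,0],[0,0,0],[0,0,0],[0,0,0],[0,0,0],[0,0,0],[0,0,0]]}' 0 60
python3 - <<'E'
from h import *
shot("wrist","w6"); o=env.observe(); print(o["position"],o["tool_rot"])
crop("w6",200,80,240,180,2.5,"c6")
E
```

```text
time_s: 5.6
position: [0.5908, 0.2831, 0.0162]
tool_rot: [[0.0, -0.103, 0.995], [0.0, 0.995, 0.103], [-1.0, 0.0, 0.0]]
ft_force: [0.8, 0.5, 0.6]
grip_width: 0.0496
time_s: 6.6
position: [0.5912, 0.2831, 0.1426]
tool_rot: [[0.004, -0.103, 0.995], [0.001, 0.995, 0.103], [-1.0, 0.001, 0.004]]
ft_force: [-0.1, 0.2, -2.1]
grip_width: 0.0109
[0.59032991 0.2828757  0.14044537] [[ 2.33569981e-04 -1.03072567e-01  9.94673812e-01]
 [ 6.94814285e-05  9.94673838e-01  1.03072553e-01]
 [-9.99999970e-01  4.50367030e-05  2.39487578e-04]]
```

View pics/c6.png

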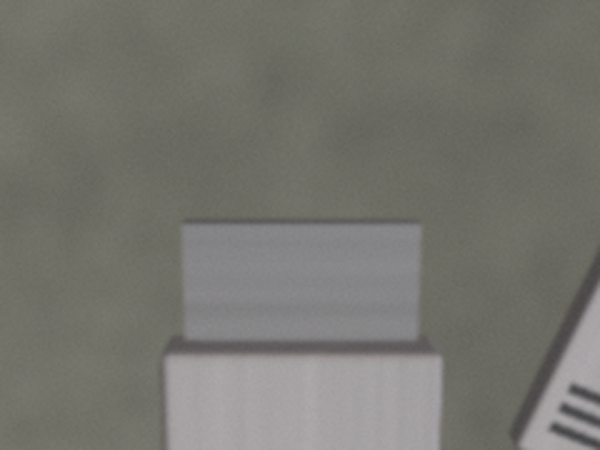

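```bash
cat > inhand.py <<'E'
from h import *
import sys
# name tipL(u,v) tipR slabL slabR h(TCP above module bottom) 
def inhand(n,tl,tr,sl,sr,h,R,p):
    m=cam(n); out=[]
    for (u,v),z in ((tl,5),(tr,5),(sl,14),(sr,14)):
        w=atz(m,u,v,p[2]-h/1000+z/1000)-p
        out.append([w@R[:,2]*1000,w@R[:,1]*1000]) # along tool z (module x), tool y
    return np.array(out)
E
python3 - <<'E'
from inhand import *
np.set_printoptions(precision=2,suppress=True)
o=env.observe()
print(inhand("w6",(200+182/2.5,80+222/2.5),(200+420/2.5,80+222/2.5),(200+165/2.5,80+353/2.5),(200+441/2.5,80+353/2.5),16.2,o["tool_rot"],o["position"]))
E
```

```text
[[-48.56 -18.41]
 [-48.61  17.58]
 [-30.43 -20.49]
 [-30.48  20.28]]
```

```bash
python3 -m pendant '{"travel":[[-1,-20,0],[-1,-31,0],[-1,-31,0],[-1,-31,0],[-1,-31,0],[-1,-31,0],[-1,-31,0],[-1,-31,0],[-2,-31,-5],[-2,-31,-5],[-2,-31,-10],[-2,-25,-10],[0,-12,0],[0,0,0],[0,0,0],[0,0,0]],"delta_rot":[[0,0,-0.0622],[0,0,-0.0622],[0,0,-0.0622],[0,0,-0.0622],[-0.0114,-0.0777,0],[-0.0114,-0.0777,0],[-0.0114,-0.0777,0],[-0.0114,-0.0777,0],[0,0,0],[0,0,0],[0,0,0],[0,0,0],[0,0,0],[0,0,0],[0,0,0],[0,0,0]]}'
cat > dk.py <<'E'
from rig import env
import numpy as np
D=np.array([.578,-.0077]);a=-.1455
R=np.array([[np.cos(a),-np.sin(a),0],[np.sin(a),np.cos(a),0],[0,0,1]])
def st():
    o=env.observe();p=o["position"].copy();p[:2]-=D;q=R.T@p*1000;T=R.T@o["tool_rot"]
    print("t%.1f dock TCP"%o["time_s"],q.round(1),"tool y",T[:,1].round(3),"tool z",T[:,2].round(3),"F dock",(R.T@o["ft_force"]).round(1),"w",round(o["grip_width"]*1000,1),"world",(o["position"]*1000).round(1),"q6",o["q"][5].round(0))
if __name__=="__main__":st()
E
python3 dk.py
```

```text
time_s: 7.98
position: [0.5741, -0.0832, 0.1096]
tool_rot: [[0.304, 0.145, 0.942], [-0.044, 0.989, -0.138], [-0.952, 0.001, 0.307]]
ft_force: [0.1, 0.5, -1.2]
grip_width: 0.0108
t8.0 dock TCP [  7.1 -75.3 109.6] tool y [-0.     1.     0.001] tool z [0.952 0.    0.307] F dock [ 0.   0.5 -1.2] w 10.8 world [574.1 -83.2 109.6] q6 -107.0
```

```bash
python3 -m pendant '{"travel":[[0.3,-1.2,-20],[0,0,-22],[0,0,-18],[0,0,-8],[0,0,0],[0,0,0]],"delta_rot":[[0,0,0],[0,0,0],[0,0,0],[0,0,0],[0,0,0],[0,0,0]]}'
python3 dk.py
python3 -m pendant '{"travel":[[-4,0.6,0],[-4,0.6,0],[-4,0.6,-1],[-1.5,0.2,-0.5],[0,0,0],[0,0,0]],"delta_rot":[[0,0,0],[0,0,0],[0,0,0],[0,0,0],[0,0,0],[0,0,0]]}'
python3 dk.py
```

```text
time_s: 8.48
position: [0.5751, -0.0847, 0.0427]
tool_rot: [[0.306, 0.144, 0.941], [-0.045, 0.99, -0.137], [-0.951, 0.0, 0.309]]
ft_force: [0.9, 0.0, -1.5]
grip_width: 0.0111
t8.5 dock TCP [  8.3 -76.6  42.7] tool y [-0.001  1.     0.   ] tool z [0.951 0.001 0.309] F dock [ 0.9  0.2 -1.5] w 11.1 world [575.1 -84.7  42.7] q6 -109.0
time_s: 8.98
position: [0.5614, -0.0834, 0.0411]
tool_rot: [[0.306, 0.145, 0.941], [-0.045, 0.989, -0.138], [-0.951, -0.0, 0.309]]
ft_force: [-0.5, 0.1, -0.3]
grip_width: 0.011
t9.0 dock TCP [ -5.4 -77.3  41.1] tool y [ 0.  1. -0.] tool z [ 0.951 -0.     0.309] F dock [-0.6  0.  -0.3] w 11.0 world [561.4 -83.4  41.1] q6 -110.0
```

```bash
python3 -m pendant '{"travel":[[-0.9,0.7,-1.5],[0,0,0],[1.5,-0.2,-2.2],[1.4,-0.2,-2.3],[1.3,-0.2,-2.3],[1.2,-0.2,-2.4],[1,-0.15,-2.5],[0.9,-0.1,-2.5],[0,0,0],[0,0,0],[0,0,0]],"delta_rot":[[0,0,0],[0,0,0],[0.0076,0.0518,0],[0.0076,0.0518,0],[0.0076,0.0518,0],[0.0076,0.0518,0],[0.0076,0.0518,0],[0.0076,0.0518,0],[0,0,0],[0,0,0],[0,0,0]]}'
python3 dk.py
```

```text
time_s: 9.9
position: [0.5682, -0.0837, 0.0252]
tool_rot: [[0.001, 0.145, 0.989], [-0.0, 0.989, -0.145], [-1.0, -0.0, 0.001]]
ft_force: [2.6, 0.8, 0.5]
grip_width: 0.0105
t9.9 dock TCP [  1.3 -76.6  25.2] tool y [ 0.  1. -0.] tool z [ 1.    -0.     0.001] F dock [2.4 1.2 0.5] w 10.5 world [568.2 -83.7  25.2] q6 -102.0
```

```bash
python3 -m pendant '{"travel":[[0,0,-1],[0,0,0],[0,0,0]],"delta_rot":[[0,0,0],[0,0,0],[0,0,0]]}'
python3 -m pendant '{"travel":[[0,0,0],[0,0,0],[0,0,0],[0,0,20],[0,0,25],[0,0,30],[0,0,30],[0,0,30],[0,0,0],[0,0,0],[0,0,0]],"delta_rot":[[0,0,0],[0,0,0],[0,0,0],[0,0,0],[0,0,0],[0,0,0],[0,0,0],[0,0,0],[0,0,0],[0,0,0],[0,0,0]]}' 28
python3 dk.py
python3 - <<'E'
from h import *
shot("wrist","w7"); crop("w7",200,100,267,200,3,"c7")
E
```

```text
time_s: 10.15
position: [0.5682, -0.0837, 0.0252]
tool_rot: [[0.002, 0.145, 0.989], [-0.001, 0.989, -0.145], [-1.0, -0.0, 0.002]]
ft_force: [0.3, 0.9, 7.7]
grip_width: 0.0113
time_s: 11.07
position: [0.5672, -0.0834, 0.1582]
tool_rot: [[-0.002, 0.145, 0.989], [0.001, 0.989, -0.145], [-1.0, 0.0, -0.002]]
ft_force: [-0.2, 0.3, -0.1]
grip_width: 0.028
t11.1 dock TCP [  0.3 -76.5 158.2] tool y [0. 1. 0.] tool z [ 1.    -0.    -0.002] F dock [-0.2  0.3 -0.1] w 28.0 world [567.2 -83.4 158.2] q6 -102.0
```

View pics/c7.png

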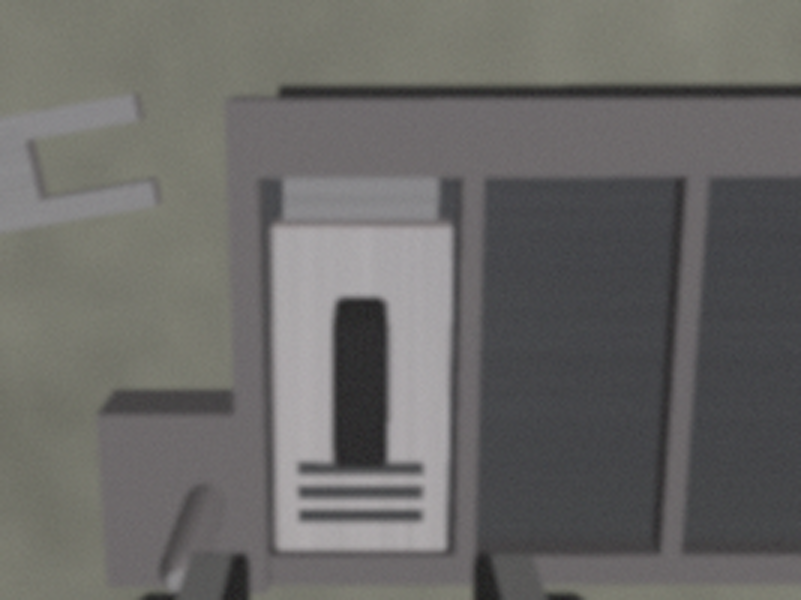

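```bash
cat > fd.py <<'E'
from h import *
import sys
def find(name,z=.014,thr=None,show=False):
    m=shot("wrist",name); g=cv2.cvtColor(cv2.imread(f"pics/{name}.png"),cv2.COLOR_BGR2GRAY)
    g=cv2.GaussianBlur(g,(3,3),0)
    t=thr or 138
    b=(g>t).astype(np.uint8); b=cv2.morphologyEx(b,cv2.MORPH_OPEN,np.ones((3,3)))
    cs,_=cv2.findContours(b,cv2.RETR_EXTERNAL,cv2.CHAIN_APPROX_NONE)
    for c in cs:
        if cv2.contourArea(c)<1500: continue
        w=np.array([atz(m,*(q[0]+0.0),z)[:2]*1000 for q in c],np.float32)
        (cx,cy),(a,h),ang=cv2.minAreaRect(w)
        if a<h: a,h,ang=h,a,ang+90
        ang=(ang+90)%180-90
        print("rect c %.1f %.1f size %.1f %.1f yaw %.2f"%(cx,cy,a,h,ang),"rib %.1f %.1f"%(cx-8*np.cos(np.radians(ang)),cy-8*np.sin(np.radians(ang))))
if __name__=="__main__":
    find(sys.argv[1],thr=int(sys.argv[2]) if len(sys.argv)>2 else None)
    import dk;dk.st()
E
python3 - <<'E'
import cv2
g=cv2.cvtColor(cv2.imread("pics/w5.png"),cv2.COLOR_BGR2GRAY)
print(g[200,290:350:6],g[165,300:330:6],g[100,300:330:6])
E
python3 -m pendant '{"travel":[[-13,28,0],[-13,30,0],[-13,30,0],[-13,30,0],[-13,30,0],[-13,30,0],[-13,30,0],[-13,31,-5],[-13,31,-5],[-13,31,-5],[-13,31,-5],[-13,32,-5],[0,0,0],[0,0,0],[0,0,0],[0,0,0]],"delta_rot":[[0,0,0.0775],[0,0,0.0775],[0,0,0.0775],[0,0,0.0775],[0,0,0],[0,0,0],[0,0,0],[0,0,0],[0,0,0],[0,0,0],[0,0,0],[0,0,0],[0,0,0],[0,0,0],[0,0,0],[0,0,0]]}' 50
python3 fd.py w8
```

```text
[156 159 159 157 160 161 157 155 153 153] [129 129 130 129 130] [102 101 103 103 105]
time_s: 12.45
position: [0.4122, 0.2795, 0.1338]
tool_rot: [[-0.001, -0.162, 0.987], [-0.0, 0.987, 0.162], [-1.0, -0.0, -0.001]]
ft_force: [0.5, -0.0, 0.5]
grip_width: 0.0497
rect c 443.5 404.7 size 77.8 39.6 yaw 11.59 rib 435.7 403.1
rect c 418.6 281.9 size 77.4 40.2 yaw 9.44 rib 410.7 280.6
t12.5 dock TCP [-205.6  260.   133.9] tool y [-0.303  0.953 -0.   ] tool z [ 0.953  0.303 -0.   ] F dock [-0.1  0.1 -0.1] w 49.9 world [412.3 279.4 133.9] q6 -79.0
```

```bash
cat > ih.py <<'E'
from inhand import *
import sys
def run(name,h,do=True):
    if do: shot("wrist",name)
    g=cv2.cvtColor(cv2.imread(f"pics/{name}.png"),cv2.COLOR_BGR2GRAY).astype(float)
    pr=cv2.GaussianBlur(g[:,295:345].mean(1)[:,None],(1,5),0)[:,0]; d=np.diff(pr)
    def pk(a,b):
        i=a+np.argmax(np.abs(d[a:b])); w=np.abs(d[i-2:i+3]); return (np.arange(i-2,i+3)*w).sum()/w.sum()+.5
    r1,r2=pk(150,190),pk(205,240)
    row=cv2.GaussianBlur(g[228:236].mean(0)[None],(5,1),0)[0]; e=np.diff(row)
    c1=250+np.argmax(np.abs(e[250:285]))+.5; c2=355+np.argmax(np.abs(e[355:390]))+.5
    o=env.observe();R=o["tool_rot"];p=o["position"]
    m=cam(name)
    k=inhand(name,(290,r1),(350,r1),(c1,r2),(c2,r2),h,R,p)
    print("rows",r1,r2,"cols",c1,c2,"origin x from tip %.1f from slab %.1f; y %.1f width %.1f"%(k[:2,0].mean()+58,k[2:,0].mean()+40,k[2:,1].mean(),k[3,1]-k[2,1]))
if __name__=="__main__": run(sys.argv[1],float(sys.argv[2]))
E
python3 -m pendant '{"travel":[[-1.5,1,-25],[0,0,-30],[0,0,-30],[0,0,-22],[0,0,-10],[0,0,0],[0,0,0]],"delta_rot":[[0,0,0],[0,0,0],[0,0,0],[0,0,0],[0,0,0],[0,0,0],[0,0,0]]}' 50 60
python3 dk.py
python3 -m pendant '{"travel":[[0,0,0],[0,0,0],[0,0,0],[0,0,0],[0,0,0],[0,0,0],[0,0,25],[0,0,30],[0,0,35],[0,0,35],[0,0,0],[0,0,0],[0,0,0]],"delta_rot":[[0,0,0],[0,0,0],[0,0,0],[0,0,0],[0,0,0],[0,0,0],[0,0,0],[0,0,0],[0,0,0],[0,0,0],[0,0,0],[0,0,0],[0,0,0]]}' 0 60
python3 ih.py w9 16.5; python3 dk.py
```

```text
time_s: 13.08
position: [0.4108, 0.2807, 0.0171]
tool_rot: [[-0.001, -0.162, 0.987], [-0.0, 0.987, 0.162], [-1.0, -0.0, -0.001]]
ft_force: [-0.0, -0.1, 1.2]
grip_width: 0.0504
t13.1 dock TCP [-207.3  261.1   17.1] tool y [-0.304  0.953 -0.   ] tool z [ 0.953  0.304 -0.001] F dock [-0.  -0.1  1.2] w 50.4 world [410.8 280.7  17.1] q6 -79.0
time_s: 14.17
position: [0.4097, 0.2812, 0.1415]
tool_rot: [[-0.001, -0.164, 0.987], [-0.0, 0.987, 0.164], [-1.0, -0.0, -0.001]]
ft_force: [0.0, -0.1, -1.9]
grip_width: 0.0108
rows 168.54491380389868 219.6854042971253 cols 266.5 376.5 origin x from tip 8.4 from slab 7.9; y -0.2 width 40.2
t14.2 dock TCP [-208.5  261.3  141. ] tool y [-0.305  0.952 -0.   ] tool z [ 0.952  0.305 -0.002] F dock [ 0.8  0.4 -1.9] w 11.1 world [409.6 281.1 141. ] q6 -79.0
```

```bash
python3 -m pendant '{"travel":[[14,-24,0],[14,-26,0],[14,-26,0],[14,-26,0],[14,-26,0],[14,-26,0],[15,-26,0],[15,-26,0],[15,-27,-5],[15,-27,-5],[15,-27,-10],[14,-28,-11],[0,0,0],[0,0,0],[0,0,0],[0,0,0]],"delta_rot":[[0,0,-0.0776],[0,0,-0.0776],[0,0,-0.0776],[0,0,-0.0776],[-0.0114,-0.0777,0],[-0.0114,-0.0777,0],[-0.0114,-0.0777,0],[-0.0114,-0.0777,0],[0,0,0],[0,0,0],[0,0,0],[0,0,0],[0,0,0],[0,0,0],[0,0,0],[0,0,0]]}'
python3 dk.py
```

```text
time_s: 15.55
position: [0.5827, -0.0327, 0.1107]
tool_rot: [[0.305, 0.145, 0.941], [-0.044, 0.989, -0.138], [-0.951, 0.0, 0.308]]
ft_force: [-0.3, -0.2, -1.3]
grip_width: 0.0109
t15.6 dock TCP [  8.2 -24.  110.7] tool y [-0.  1.  0.] tool z [0.951 0.    0.308] F dock [-0.2 -0.2 -1.3] w 10.9 world [582.7 -32.7 110.7] q6 -100.0
```

```bash
python3 -m pendant '{"travel":[[0.2,-1.5,-20],[0,0,-22],[0,0,-18],[0,0,-8],[0,0,0],[0,0,0]],"delta_rot":[[0,0,0],[0,0,0],[0,0,0],[0,0,0],[0,0,0],[0,0,0]]}'
python3 dk.py
python3 -m pendant '{"travel":[[-4,0.6,0],[-4,0.6,0],[-4,0.6,-1],[-1.8,0.2,-0.9],[0,0,0],[0,0,0]],"delta_rot":[[0,0,0],[0,0,0],[0,0,0],[0,0,0],[0,0,0],[0,0,0]]}'
python3 dk.py
```

```text
time_s: 16.05
position: [0.5836, -0.0346, 0.0437]
tool_rot: [[0.306, 0.145, 0.941], [-0.045, 0.989, -0.138], [-0.951, 0.0, 0.309]]
ft_force: [0.6, -0.3, -0.6]
grip_width: 0.0111
t16.1 dock TCP [  9.5 -25.8  43.7] tool y [-0.  1.  0.] tool z [0.951 0.    0.309] F dock [ 0.7 -0.2 -0.6] w 11.1 world [583.6 -34.6  43.7] q6 -101.0
time_s: 16.55
position: [0.5697, -0.0332, 0.0414]
tool_rot: [[0.306, 0.146, 0.941], [-0.045, 0.989, -0.138], [-0.951, 0.0, 0.309]]
ft_force: [0.6, -0.7, -1.3]
grip_width: 0.0111
t16.6 dock TCP [ -4.5 -26.4  41.4] tool y [0.001 1.    0.   ] tool z [ 0.951 -0.001  0.309] F dock [ 0.7 -0.6 -1.3] w 11.1 world [569.7 -33.2  41.4] q6 -102.0
```

```bash
python3 -m pendant '{"travel":[[-0.8,0.8,-0.8],[0,0,0],[1.6,-0.2,-2.3],[1.5,-0.2,-2.3],[1.3,-0.2,-2.4],[1.2,-0.2,-2.5],[1.1,-0.15,-2.5],[0.9,-0.1,-2.6],[0,0,0],[0,0,-1],[0,0,0],[0,0,0]],"delta_rot":[[0,0,0],[0,0,0],[0.0076,0.0518,0],[0.0076,0.0518,0],[0.0076,0.0518,0],[0.0076,0.0518,0],[0.0076,0.0518,0],[0.0076,0.0518,0],[0,0,0],[0,0,0],[0,0,0],[0,0,0]]}'
python3 dk.py
```

```text
time_s: 17.55
position: [0.5778, -0.0337, 0.0261]
tool_rot: [[0.004, 0.146, 0.989], [-0.001, 0.989, -0.146], [-1.0, -0.0, 0.004]]
ft_force: [1.7, -0.6, 7.8]
grip_width: 0.0107
t17.6 dock TCP [  3.6 -25.8  26.1] tool y [ 0.001  1.    -0.   ] tool z [ 1.    -0.001  0.004] F dock [ 1.7 -0.4  7.8] w 10.7 world [577.8 -33.7  26.1] q6 -97.0
```

```bash
python3 -m pendant '{"travel":[[0,0,0],[0,0,0],[0,0,0],[0,0,20],[0,0,25],[0,0,25],[0,0,25],[0,0,25],[0,0,0],[0,0,0]],"delta_rot":[[0,0,0],[0,0,0],[0,0,0],[0,0,0],[0,0,0],[0,0,0],[0,0,0],[0,0,0],[0,0,0],[0,0,0]]}' 28
python3 -c "
from fd import *; find('w10',z=.022)"
python3 -m pendant '{"travel":[[-10,29,0],[-10,31,0],[-10,31,0],[-10,31,0],[-10,31,0],[-10,31,0],[-10,31,0],[-10,31,0],[-10,31,0],[-10,31,0],[-10,31,0],[-10,32,0],[-11,33,-5],[-11,33,-5],[0,0,0],[0,0,0],[0,0,0],[0,0,0]],"delta_rot":[[0,0,0.0866],[0,0,0.0866],[0,0,0.0866],[0,0,0.0866],[0,0,0],[0,0,0],[0,0,0],[0,0,0],[0,0,0],[0,0,0],[0,0,0],[0,0,0],[0,0,0],[0,0,0],[0,0,0],[0,0,0],[0,0,0],[0,0,0]]}' 50
python3 fd.py w11
```

```text
time_s: 18.38
position: [0.5768, -0.0334, 0.1457]
tool_rot: [[0.002, 0.145, 0.989], [-0.001, 0.989, -0.145], [-1.0, -0.0, 0.002]]
ft_force: [-0.1, 0.1, -0.3]
grip_width: 0.0281
rect c 640.5 119.6 size 47.2 22.7 yaw -8.22 rib 632.6 120.8
rect c 585.0 -35.1 size 78.6 40.6 yaw -8.34 rib 577.1 -33.9
rect c 576.4 -84.8 size 78.5 41.3 yaw -8.35 rib 568.4 -83.7
time_s: 19.93
position: [0.4348, 0.4026, 0.1342]
tool_rot: [[-0.001, -0.198, 0.98], [-0.001, 0.98, 0.198], [-1.0, -0.001, -0.001]]
ft_force: [-0.6, -0.7, -0.5]
grip_width: 0.0497
rect c 443.7 404.8 size 77.3 40.2 yaw 11.64 rib 435.9 403.2
t20.0 dock TCP [-201.   385.2  134.5] tool y [-0.338  0.941 -0.   ] tool z [ 0.941  0.338 -0.001] F dock [-0.8  0.3 -0.3] w 49.9 world [434.9 402.6 134.5] q6 -70.0
```

```bash
python3 -m pendant '{"travel":[[1,0.6,-25],[0,0,-30],[0,0,-30],[0,0,-22],[0,0,-10.5],[0,0,0],[0,0,0]],"delta_rot":[[0,0,0],[0,0,0],[0,0,0],[0,0,0],[0,0,0],[0,0,0],[0,0,0]]}' 50 60
python3 dk.py
python3 -m pendant '{"travel":[[0,0,0],[0,0,0],[0,0,0],[0,0,0],[0,0,0],[0,0,0],[0,0,25],[0,0,30],[0,0,35],[0,0,35],[0,0,0],[0,0,0],[0,0,0]],"delta_rot":[[0,0,0],[0,0,0],[0,0,0],[0,0,0],[0,0,0],[0,0,0],[0,0,0],[0,0,0],[0,0,0],[0,0,0],[0,0,0],[0,0,0],[0,0,0]]}' 0 60
python3 ih.py w12 16.5; python3 dk.py
```

```text
time_s: 20.57
position: [0.4362, 0.404, 0.018]
tool_rot: [[0.001, -0.198, 0.98], [0.0, 0.98, 0.198], [-1.0, 0.0, 0.001]]
ft_force: [-0.0, -0.4, 0.4]
grip_width: 0.0503
t20.6 dock TCP [-200.   386.8   18. ] tool y [-0.338  0.941  0.   ] tool z [0.941 0.338 0.001] F dock [ 0.  -0.4  0.4] w 50.3 world [436.2 404.   18. ] q6 -70.0
time_s: 21.65
position: [0.435, 0.4039, 0.1416]
tool_rot: [[-0.001, -0.199, 0.98], [-0.001, 0.98, 0.199], [-1.0, -0.0, -0.001]]
ft_force: [0.2, 0.3, -1.1]
grip_width: 0.0109
rows 167.81982912068352 219.477873586594 cols 266.5 375.5 origin x from tip 8.1 from slab 7.8; y -0.4 width 39.9
t21.7 dock TCP [-201.4  386.4  140.9] tool y [-0.339  0.941 -0.001] tool z [ 0.941  0.339 -0.003] F dock [-0.4 -0.5 -1.9] w 11.2 world [434.8 403.8 140.9] q6 -70.0
```

```bash
python3 -m pendant '{"travel":[[12,-29,0],[12,-30,0],[12,-30,0],[12,-30,0],[12,-30,0],[12,-30,0],[12,-30,0],[12,-30,0],[12,-30,0],[12,-30,-5],[12,-30,-5],[12,-30,-10],[12,-30,-10],[0,0,0],[0,0,0],[0,0,0],[0,0,0]],"delta_rot":[[0,0,-0.0865],[0,0,-0.0865],[0,0,-0.0865],[0,0,-0.0865],[-0.0114,-0.0777,0],[-0.0114,-0.0777,0],[-0.0114,-0.0777,0],[-0.0114,-0.0777,0],[0,0,0],[0,0,0],[0,0,0],[0,0,0],[0,0,0],[0,0,0],[0,0,0],[0,0,0],[0,0,0]]}'
python3 dk.py
```

```text
time_s: 23.12
position: [0.5909, 0.0162, 0.1119]
tool_rot: [[0.305, 0.144, 0.942], [-0.044, 0.99, -0.137], [-0.951, 0.0, 0.308]]
ft_force: [0.6, 0.8, -0.9]
grip_width: 0.0108
t23.1 dock TCP [  9.3  25.5 111.9] tool y [-0.001  1.     0.   ] tool z [0.951 0.001 0.308] F dock [ 0.5  0.9 -0.9] w 10.8 world [590.9  16.2 111.9] q6 -92.0
```

```bash
python3 -m pendant '{"travel":[[-0.3,0,-20],[0,0,-22],[0,0,-18],[0,0,-8.5],[0,0,0],[0,0,0]],"delta_rot":[[0,0,0],[0,0,0],[0,0,0],[0,0,0],[0,0,0],[0,0,0]]}'
python3 dk.py
python3 -m pendant '{"travel":[[-4,0.6,0],[-4,0.6,0],[-4,0.6,-1],[-2,0.4,-1],[0,0,0],[0,0,0]],"delta_rot":[[0,0,0],[0,0,0],[0,0,0],[0,0,0],[0,0,0],[0,0,0]]}'
python3 dk.py
```

```text
time_s: 23.62
position: [0.5913, 0.0158, 0.0443]
tool_rot: [[0.306, 0.144, 0.941], [-0.045, 0.99, -0.137], [-0.951, -0.0, 0.309]]
ft_force: [0.2, -0.1, -1.5]
grip_width: 0.0112
t23.6 dock TCP [ 9.8 25.2 44.3] tool y [-0.001  1.    -0.   ] tool z [0.951 0.001 0.309] F dock [ 0.2 -0.  -1.5] w 11.2 world [591.3  15.8  44.3] q6 -93.0
time_s: 24.12
position: [0.5772, 0.0174, 0.042]
tool_rot: [[0.306, 0.145, 0.941], [-0.045, 0.989, -0.138], [-0.951, -0.0, 0.309]]
ft_force: [0.7, 0.7, -1.0]
grip_width: 0.0111
t24.1 dock TCP [-4.5 24.7 42. ] tool y [ 0.  1. -0.] tool z [ 0.951 -0.     0.309] F dock [ 0.6  0.8 -1. ] w 11.1 world [577.2  17.4  42. ] q6 -93.0
```

```bash
python3 -m pendant '{"travel":[[-0.8,1,-1.3],[0,0,0],[1.6,-0.2,-2.3],[1.5,-0.2,-2.3],[1.3,-0.2,-2.4],[1.2,-0.2,-2.5],[1.1,-0.15,-2.5],[0.9,-0.1,-2.6],[0,0,0],[0,0,-1],[0,0,0],[0,0,0]],"delta_rot":[[0,0,0],[0,0,0],[0.0076,0.0518,0],[0.0076,0.0518,0],[0.0076,0.0518,0],[0.0076,0.0518,0],[0.0076,0.0518,0],[0.0076,0.0518,0],[0,0,0],[0,0,0],[0,0,0],[0,0,0]]}'
python3 dk.py
```

```text
time_s: 25.12
position: [0.5853, 0.0171, 0.0266]
tool_rot: [[0.004, 0.145, 0.989], [-0.001, 0.989, -0.145], [-1.0, -0.0, 0.004]]
ft_force: [-1.2, -0.8, 12.4]
grip_width: 0.0109
t25.1 dock TCP [ 3.6 25.6 26.6] tool y [ 0.  1. -0.] tool z [ 1.    -0.     0.004] F dock [-1.  -1.  12.4] w 10.9 world [585.3  17.1  26.6] q6 -92.0
```

```bash
python3 -m pendant '{"travel":[[0,0,0],[0,0,0],[0,0,0],[0,0,20],[0,0,25],[0,0,25],[0,0,25],[0,0,25],[0,0,0],[0,0,0]],"delta_rot":[[0,0,0],[0,0,0],[0,0,0],[0,0,0],[0,0,0],[0,0,0],[0,0,0],[0,0,0],[0,0,0],[0,0,0]]}' 28
python3 -c "
from fd import *; find('w13',z=.022)"
python3 -m pendant '{"travel":[[-1,29,0],[-1,30,0],[-1,30,0],[-1,30,0],[-1,30,0],[-1,30,0],[-1,30,0],[-1,30,0],[-1,30,0],[-1,30,0],[-1,31,-5],[-1,32,-5],[0,0,0],[0,0,0],[0,0,0],[0,0,0]],"delta_rot":[[0,0,-0.0635],[0,0,-0.0635],[0,0,0],[0,0,0],[0,0,0],[0,0,0],[0,0,0],[0,0,0],[0,0,0],[0,0,0],[0,0,0],[0,0,0],[0,0,0],[0,0,0],[0,0,0],[0,0,0]]}' 50
python3 fd.py w14
```

```text
time_s: 25.95
position: [0.5843, 0.0174, 0.1457]
tool_rot: [[0.002, 0.145, 0.989], [-0.0, 0.989, -0.145], [-1.0, -0.0, 0.002]]
ft_force: [-0.2, 0.0, 0.2]
grip_width: 0.028
rect c 640.1 115.7 size 47.2 22.5 yaw -8.19 rib 632.1 116.8
rect c 592.9 15.8 size 78.0 40.5 yaw -8.29 rib 585.0 16.9
rect c 585.5 -34.8 size 78.0 41.1 yaw -8.25 rib 577.6 -33.6
rect c 576.2 -84.7 size 77.7 41.1 yaw -8.30 rib 568.3 -83.5
time_s: 27.33
position: [0.5721, 0.3783, 0.1343]
tool_rot: [[-0.001, 0.27, 0.963], [-0.001, 0.963, -0.27], [-1.0, -0.001, -0.001]]
ft_force: [-0.2, -0.9, 0.1]
grip_width: 0.05
rect c 580.4 377.0 size 78.5 40.3 yaw -16.41 rib 572.8 379.2
t27.4 dock TCP [-61.6 381.  134.7] tool y [ 0.128  0.992 -0.001] tool z [ 0.992 -0.128 -0.   ] F dock [-0.7  0.7  0. ] w 49.9 world [572.3 378.3 134.7] q6 -51.0
```

```bash
python3 -m pendant '{"travel":[[0.5,0.8,-25],[0,0,-30],[0,0,-30],[0,0,-22],[0,0,-10.5],[0,0,0],[0,0,0]],"delta_rot":[[0,0,-0.012],[0,0,0],[0,0,0],[0,0,0],[0,0,0],[0,0,0],[0,0,0]]}' 50 60
python3 dk.py
python3 -m pendant '{"travel":[[0,0,0],[0,0,0],[0,0,0],[0,0,0],[0,0,0],[0,0,0],[0,0,25],[0,0,30],[0,0,35],[0,0,35],[0,0,0],[0,0,0],[0,0,0]],"delta_rot":[[0,0,0],[0,0,0],[0,0,0],[0,0,0],[0,0,0],[0,0,0],[0,0,0],[0,0,0],[0,0,0],[0,0,0],[0,0,0],[0,0,0],[0,0,0]]}' 0 60
python3 ih.py w15 16.5; python3 dk.py
```

```text
time_s: 27.97
position: [0.5731, 0.3798, 0.0183]
tool_rot: [[0.001, 0.281, 0.96], [0.0, 0.96, -0.281], [-1.0, 0.001, 0.001]]
ft_force: [0.7, -0.2, 0.5]
grip_width: 0.0505
t28.0 dock TCP [-61.  382.7  18.3] tool y [0.139 0.99  0.001] tool z [ 0.99  -0.139  0.001] F dock [ 0.7 -0.1  0.5] w 50.5 world [573.1 379.8  18.3] q6 -50.0
time_s: 29.05
position: [0.5719, 0.38, 0.1415]
tool_rot: [[-0.002, 0.281, 0.96], [-0.001, 0.96, -0.281], [-1.0, -0.001, -0.001]]
ft_force: [-0.5, 0.5, -2.5]
grip_width: 0.0112
rows 168.6621152259801 219.7077354794303 cols 266.5 375.5 origin x from tip 8.7 from slab 8.2; y 0.2 width 39.9
t29.1 dock TCP [-62.3 382.6 140.7] tool y [ 0.139  0.99  -0.002] tool z [ 0.99  -0.139 -0.002] F dock [-0.2 -0.4 -1.7] w 11.1 world [571.8 379.9 140.7] q6 -50.0
```

```bash
python3 -m pendant '{"travel":[[2,-28,0],[2,-28,0],[2,-28,0],[2,-28,0],[2,-29,0],[2,-29,0],[2,-29,0],[3,-29,-5],[3,-29,-5],[3,-29,-10],[3,-28,-10],[0,0,0],[0,0,0],[0,0,0],[0,0,0]],"delta_rot":[[0,0,0.0698],[0,0,0.0698],[-0.0114,-0.0777,0],[-0.0114,-0.0777,0],[-0.0114,-0.0777,0],[-0.0114,-0.0777,0],[0,0,0],[0,0,0],[0,0,0],[0,0,0],[0,0,0],[0,0,0],[0,0,0],[0,0,0],[0,0,0]]}'
python3 dk.py
```

```text
time_s: 30.35
position: [0.5983, 0.0671, 0.1122]
tool_rot: [[0.305, 0.143, 0.941], [-0.044, 0.99, -0.136], [-0.951, -0.0, 0.308]]
ft_force: [-0.3, 0.6, -1.0]
grip_width: 0.0108
t30.4 dock TCP [  9.2  77.  112.2] tool y [-0.002  1.    -0.   ] tool z [0.951 0.002 0.308] F dock [-0.4  0.6 -1. ] w 10.8 world [598.3  67.1 112.2] q6 -85.0
```

```bash
python3 -m pendant '{"travel":[[-0.3,-0.3,-20],[0,0,-22],[0,0,-18],[0,0,-9],[0,0,0],[0,0,0]],"delta_rot":[[0,0,-0.002],[0,0,0],[0,0,0],[0,0,0],[0,0,0],[0,0,0]]}'
python3 dk.py
python3 -m pendant '{"travel":[[-4,0.6,0],[-4,0.6,0],[-4,0.6,-1],[-2,0.4,-1],[0,0,0],[0,0,0]],"delta_rot":[[0,0,0],[0,0,0],[0,0,0],[0,0,0],[0,0,0],[0,0,0]]}'
python3 dk.py
```

```text
time_s: 30.85
position: [0.5984, 0.0665, 0.0439]
tool_rot: [[0.306, 0.146, 0.941], [-0.045, 0.989, -0.138], [-0.951, -0.0, 0.309]]
ft_force: [0.8, 0.5, -1.6]
grip_width: 0.011
t30.9 dock TCP [ 9.5 76.3 43.9] tool y [ 0.001  1.    -0.   ] tool z [ 0.951 -0.001  0.309] F dock [ 0.8  0.6 -1.6] w 11.0 world [598.4  66.5  43.9] q6 -84.0
time_s: 31.35
position: [0.5842, 0.0681, 0.0416]
tool_rot: [[0.306, 0.147, 0.941], [-0.045, 0.989, -0.139], [-0.951, -0.0, 0.309]]
ft_force: [-0.6, 0.1, -0.9]
grip_width: 0.0111
t31.4 dock TCP [-4.9 75.9 41.6] tool y [ 0.002  1.    -0.   ] tool z [ 0.951 -0.001  0.309] F dock [-0.6  0.  -0.9] w 11.1 world [584.2  68.1  41.6] q6 -84.0
```

```bash
python3 -m pendant '{"travel":[[-0.7,0.7,-1],[0,0,0],[1.6,-0.2,-2.3],[1.5,-0.2,-2.3],[1.3,-0.2,-2.4],[1.2,-0.2,-2.5],[1.1,-0.15,-2.5],[0.9,-0.1,-2.6],[0,0,0],[0,0,-1],[0,0,0],[0,0,0]],"delta_rot":[[0,0,0],[0,0,0],[0.0076,0.0518,0],[0.0076,0.0518,0],[0.0076,0.0518,0],[0.0076,0.0518,0],[0.0076,0.0518,0],[0.0076,0.0518,0],[0,0,0],[0,0,0],[0,0,0],[0,0,0]]}'
python3 dk.py
python3 -m pendant '{"travel":[[0,0,0],[0,0,0],[0,0,0],[0,0,20],[0,0,25],[0,0,25],[0,0,25],[0,0,25],[0,0,0],[0,0,0]],"delta_rot":[[0,0,0],[0,0,0],[0,0,0],[0,0,0],[0,0,0],[0,0,0],[0,0,0],[0,0,0],[0,0,0],[0,0,0]]}' 28
python3 -c "
from fd import *; find('w16',z=.022)"; python3 dk.py
```

```text
time_s: 32.35
position: [0.5923, 0.0675, 0.0269]
tool_rot: [[0.004, 0.146, 0.989], [-0.001, 0.989, -0.146], [-1.0, -0.001, 0.004]]
ft_force: [-2.4, -1.4, 14.3]
grip_width: 0.0109
t32.4 dock TCP [ 3.3 76.4 26.9] tool y [ 0.001  1.    -0.001] tool z [ 1.    -0.001  0.004] F dock [-2.1 -1.8 14.3] w 10.9 world [592.3  67.5  26.9] q6 -86.0
time_s: 33.18
position: [0.5915, 0.0677, 0.1456]
tool_rot: [[0.002, 0.146, 0.989], [-0.001, 0.989, -0.146], [-1.0, -0.0, 0.002]]
ft_force: [-0.5, 0.7, -1.1]
grip_width: 0.0276
rect c 639.1 111.8 size 46.4 22.2 yaw -8.32 rib 631.2 112.9
rect c 600.1 66.1 size 78.0 40.2 yaw -8.40 rib 592.2 67.2
rect c 592.8 16.1 size 78.0 40.9 yaw -8.32 rib 584.9 17.2
rect c 585.4 -34.6 size 78.0 41.0 yaw -8.32 rib 577.5 -33.5
rect c 576.6 -84.7 size 77.8 41.0 yaw -8.32 rib 568.7 -83.5
t33.2 dock TCP [  1.8  76.5 144.3] tool y [ 0.001  1.    -0.001] tool z [ 1.    -0.001 -0.   ] F dock [ 0.7  1.5 -0.7] w 27.9 world [590.9  67.8 144.3] q6 -86.0
```

```bash
python3 -m pendant '{"travel":[[-8,-28,8],[-8,-30,8],[-8,-30,8],[-8,-30,8],[-8,-30,8],[-8,-30,8],[-8,-30,8],[-8,-30,8],[-9,-30,8],[-9,-30,8],[-9,-30,8],[0,0,0],[0,0,0],[0,0,0],[0,0,0]],"delta_rot":[[0,0,0],[0,0,0],[0,0,0],[0,0,0],[0,0,0],[0,0,0],[0,0,0],[0,0,0],[0,0,0],[0,0,0],[0,0,0],[0,0,0],[0,0,0],[0,0,0],[0,0,0]]}' 28
python3 dk.py
python3 - <<'E'
from h import *
shot("wrist","w17"); im=cv2.imread("pics/w17.png"); cv2.imwrite("pics/w17b.png",cv2.resize(im,(800,600)))
E
```

```text
time_s: 34.48
position: [0.5002, -0.259, 0.2318]
tool_rot: [[-0.002, 0.145, 0.989], [0.001, 0.989, -0.145], [-1.0, 0.001, -0.002]]
ft_force: [-0.6, 0.1, 0.2]
grip_width: 0.0281
t34.5 dock TCP [ -40.5 -260.   231.8] tool y [0.    1.    0.001] tool z [ 1.    -0.    -0.002] F dock [-0.6 -0.   0.2] w 28.1 world [ 500.2 -259.   231.8] q6 -121.0
```

View pics/w17b.png

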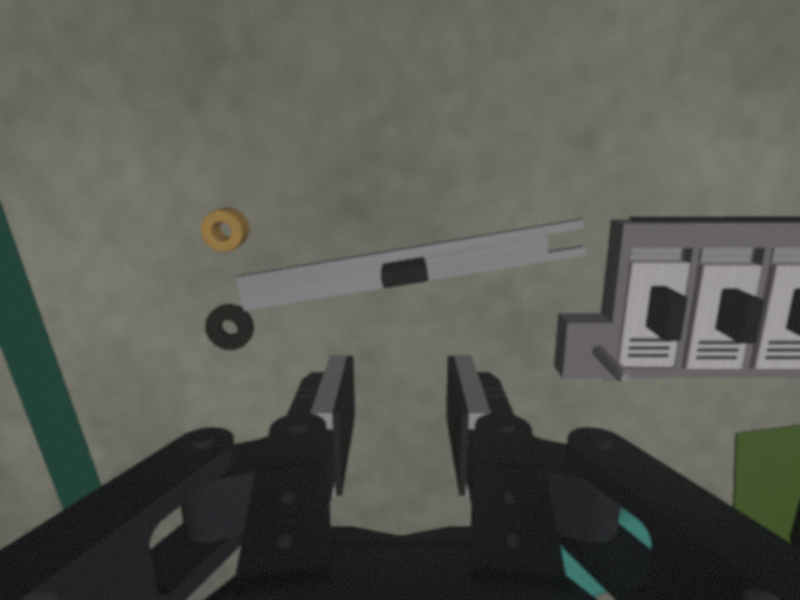

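```bash
python3 - <<'E'
from h import *
np.set_printoptions(precision=1,suppress=True)
m=cam("w17"); 
P=[atz(m,u/1.25,v/1.25,.008)[:2]*1000 for u,v in [(238,277),(249,311),(584,254),(582,221)]]
P=np.array(P);print(P,np.linalg.norm(P-np.roll(P,-1,0),axis=1))
ax=(P[0]+P[1]-P[2]-P[3]);ax/=np.linalg.norm(ax);print("bar y yaw",np.degrees(np.arctan2(ax[1],ax[0])), "origin",P[:2].mean(0)-124*ax,P[2:].mean(0)+132*ax)
rib=[(381,265),(425,258),(428,279),(384,288)]
R=np.array([atz(m,u/1.25,v/1.25,.030)[:2]*1000 for u,v in rib]);print("rib~",R.mean(0))
g=cv2.cvtColor(cv2.imread("pics/w17.png"),cv2.COLOR_BGR2GRAY);print(g[215,210:300:8],g[190,210:300:20])
hsv=cv2.cvtColor(cv2.imread("pics/w17.png"),cv2.COLOR_BGR2HSV)
b=((hsv[...,1]>100)&(hsv[...,0]<30)&(hsv[...,0]>8)).astype(np.uint8); n,l,s,c=cv2.connectedComponentsWithStats(b);i=1+np.argmax(s[1:,4]);print("collar px",c[i],s[i],atz(m,*c[i],.015)*1000)
w=(g<60).astype(np.uint8)[230:290,155:215];n,l,s,c=cv2.connectedComponentsWithStats(w);i=1+np.argmax(s[1:,4]);cc=c[i]+[155,230];print("washer",cc,s[i],atz(m,*cc,.006)*1000)
E
```

```text
[[ 507.2 -381. ]
 [ 534.1 -378.9]
 [ 526.6 -127.9]
 [ 502.2 -128.2]] [ 27.  251.   24.3 252.8]
bar y yaw -88.57236633222352 origin [ 517.6 -256. ] [ 517.7 -260. ]
rib~ [ 516.2 -258.6]
[104  89  94 118 126 126 125 125 126 122 126 126] [107 106 107 106 104]
collar px [179.2 183.2] [161 167  38  34 908] [ 470.4 -380.2   15. ]
washer [183.2 261.2] [ 10  14  38  35 917] [ 544.6 -397.4    6. ]
```

```bash
python3 -m pendant '{"travel":[[0,0,0],[1,0,0],[1,0,0],[1,0,0],[1,0,0],[1,0,0],[1,0,0],[1,0,0],[1,0,0],[1,0,0],[1,0,0],[1,0,0],[1,0,0],[1,0,0],[1,0,0],[1,0,0],[1,0,0],[1,0,0],[0,0,0]],"delta_rot":[[0,0,-0.1195],[0,0,-0.1195],[0,0,-0.1195],[0,0,-0.1195],[0,0,-0.1195],[0,0,-0.1195],[0,0,-0.1195],[0,0,-0.1195],[0,0,-0.1195],[0,0,-0.1195],[0,0,-0.1195],[0,0,-0.1195],[0,0,-0.1195],[0,0,-0.1195],[0,0,-0.1195],[0,0,-0.1195],[0,0,-0.1195],[0,0,-0.1195],[0,0,-0.1195]]}' 50
python3 -m pendant '{"travel":[[0,0,0],[0,0,0],[0,0,0],[0,0,0],[0,0,0],[0,0,0],[0,0,0],[0,0,-10],[0,0,-10],[0,0,-10],[0,0,-10],[0,0,-10],[0,0,-10],[0,0,-10],[0,0,-10],[0,0,-10],[0,0,-10],[0,0,-10],[0,0,-10]],"delta_rot":[[0,0,-0.1195],[0,0,-0.1195],[0,0,-0.1195],[0,0,-0.1195],[0,0,-0.1195],[0,0,-0.1195],[0,0,-0.1195],[0,0,-0.1195],[0,0,-0.1195],[0,0,-0.1195],[0,0,-0.1195],[0,0,-0.1195],[0,0,-0.1195],[0,0,-0.1195],[0,0,-0.1195],[0,0,-0.1195],[0,0,-0.1195],[0,0,-0.1195],[0,0,-0.1195]]}' 50
python3 -m pendant '{"travel":[[0,0,0],[0,0,0],[0,0,0]],"delta_rot":[[0,0,0],[0,0,0],[0,0,0]]}'
python3 dk.py
python3 - <<'E'
from h import *
m=shot("wrist","w18"); im=cv2.imread("pics/w18.png"); cv2.imwrite("pics/w18b.png",cv2.resize(im,(800,600)))
for X,Y,Z in [(-6,16,38),(6,16,38),(6,-16,38),(-6,-16,38),(-13,124,8),(13,124,8),(0,0,8)]:
    a=np.radians(-88.57-90);c,s=np.cos(a),np.sin(a);print((X,Y,Z),(1.25*proj(m,[.5175+(c*X-s*Y)/1000,-.258+(s*X+c*Y)/1000,Z/1000])).round(0))
E
```

```text
time_s: 36.12
position: [0.5175, -0.2591, 0.2324]
tool_rot: [[-0.001, 0.659, -0.752], [0.001, -0.752, -0.659], [-1.0, -0.001, 0.0]]
ft_force: [-0.3, -0.2, -0.2]
grip_width: 0.0498
time_s: 37.7
position: [0.5174, -0.2591, 0.1121]
tool_rot: [[0.0, -1.0, -0.02], [0.0, -0.02, 1.0], [-1.0, -0.0, 0.0]]
ft_force: [-0.2, 0.7, 0.5]
grip_width: 0.0504
time_s: 37.95
position: [0.5175, -0.2599, 0.1133]
tool_rot: [[0.001, -1.0, -0.029], [-0.0, -0.029, 1.0], [-1.0, -0.001, -0.0]]
ft_force: [-0.3, 0.5, -0.1]
grip_width: 0.0501
t38.0 dock TCP [ -23.3 -258.3  113.3] tool y [-0.985 -0.173 -0.001] tool z [-0.173  0.985 -0.   ] F dock [-0.3  0.5 -0.1] w 50.1 world [ 517.5 -259.9  113.3] q6 140.0
(-6, 16, 38) [388. 278.]
(6, 16, 38) [416. 279.]
(6, -16, 38) [415. 347.]
(-6, -16, 38) [389. 346.]
(-13, 124, 8) [374.  22.]
(13, 124, 8) [433.  22.]
(0, 0, 8) [402. 294.]
```

View pics/w18b.png

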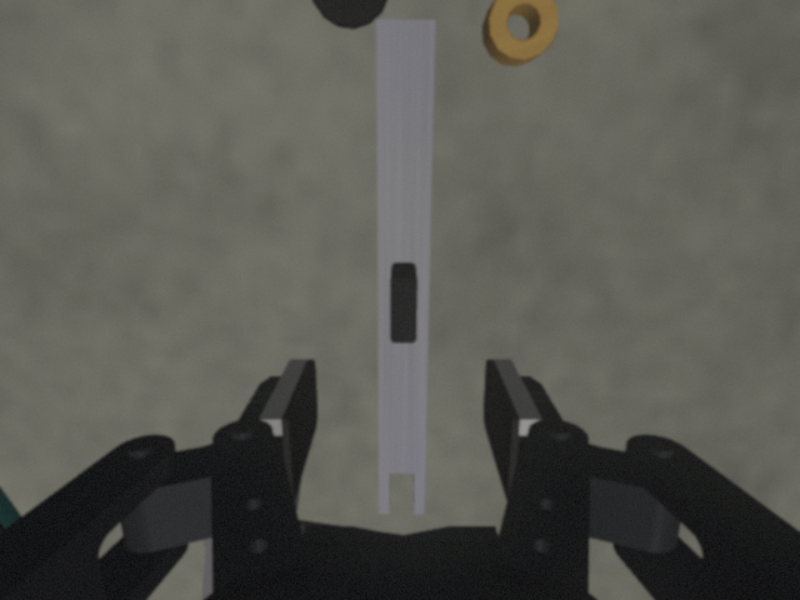

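```bash
python3 -m pendant '{"travel":[[0,0.5,-25],[0,0,-30],[0,0,-25],[0,0,-14],[0,0,-7],[0,0,0],[0,0,0]],"delta_rot":[[0,0,0],[0,0,0],[0,0,0],[0,0,0],[0,0,0],[0,0,0],[0,0,0]]}' 50 100
python3 dk.py
python3 -m pendant '{"travel":[[0,0,0],[0,0,0],[0,0,0],[0,0,0],[0,0,0],[0,0,0],[0,0,15],[0,0,20],[0,0,30],[0,0,30],[0,0,25],[0,0,0],[0,0,0],[0,0,0]],"delta_rot":[[0,0,0],[0,0,0],[0,0,0],[0,0,0],[0,0,0],[0,0,0],[0,0,0],[0,0,0],[0,0,0],[0,0,0],[0,0,0],[0,0,0],[0,0,0],[0,0,0]]}' 0 100
python3 dk.py
python3 - <<'E'
from h import *
m=shot("wrist","w19"); g=cv2.cvtColor(cv2.imread("pics/w19.png"),cv2.COLOR_BGR2GRAY).astype(int)
print("col profile top",g[0:30,315:330].mean(1).round(0)); 
for r in (20,60,100,300): print(r,g[r,290:360:2])
E
```

```text
time_s: 38.58
position: [0.5176, -0.2601, 0.0127]
tool_rot: [[0.002, -1.0, -0.025], [-0.001, -0.025, 1.0], [-1.0, -0.002, -0.001]]
ft_force: [-0.5, 0.4, 0.3]
grip_width: 0.0498
t38.6 dock TCP [ -23.2 -258.5   12.7] tool y [-0.985 -0.17  -0.002] tool z [-0.17   0.985 -0.001] F dock [-0.6  0.3  0.3] w 49.8 world [ 517.6 -260.1   12.7] q6 140.0
time_s: 39.75
position: [0.5166, -0.2594, 0.1309]
tool_rot: [[-0.001, -1.0, -0.025], [0.001, -0.025, 1.0], [-1.0, 0.001, 0.001]]
ft_force: [-0.2, 0.6, -2.5]
grip_width: 0.0102
t39.8 dock TCP [ -24.3 -257.9  130.9] tool y [-0.986 -0.169  0.001] tool z [-0.169  0.986  0.001] F dock [-0.3  0.6 -2.5] w 10.2 world [ 516.6 -259.4  130.9] q6 140.0
col profile top [125. 126. 126. 125. 125. 125. 126. 126. 126. 126. 126. 126. 125. 125.
 126. 126. 125. 126. 126. 125. 126. 126. 125. 126. 126. 126. 126. 125.
 126. 126.]
20 [128 126 129 129 128 128 126 128 128 127 127 129 126 127 125 124 128 127
 123 126 128 127 129 125 124 128 126 126 123 124 124 124 126 127 128]
60 [128 128 130 129 129 127 127 128 127 128 129 128 127 128 127 129 128 125
 125 126 124 126 125 126 128 128 126 125 124 123 124 126 128 127 122]
100 [132 129 131 130 131 130 128 126 129 131 130 131 130 128 126 129 128 127
 127 127 125 127 126 129 128 127 127 126 125 125 127 127 130 125 117]
300 [70 66 67 66 68 51 34 32 28 32 33 27 31 35 29 34 32 34 33 38 35 31 29 33
 30 48 66 65 65 66 68 66 64 46 33]
```

```bash
python3 -m pendant '{"travel":[[3,9,4],[3,9,4],[4,9,4],[4,9,4],[4,9,4],[4,9,0],[4,9,0],[4,9,0],[4,9,0],[4,9,0],[4,9,0],[4,9,0],[4,9,0],[4,9,0],[4,9,0],[4,9,0],[4,10,0],[4,10,0]],"delta_rot":[[0,0,0.11],[0,0,0.11],[0,0,0.11],[0,0,0.11],[0,0,0.11],[0,0,0.11],[0,0,0.11],[0,0,0.11],[0,0,0.11],[0,0,0.11],[0,0,0.11],[0,0,0.11],[0,0,0.11],[0,0,0.11],[0,0,0.11],[0,0,0.11],[0,0,0.11],[0,0,0.11]]}'
python3 -m pendant '{"travel":[[4,10,0],[4,10,0],[4,10,0],[4,10,0],[4,10,0],[4,10,0],[2,8,0],[0,0,0],[0,0,0],[0,0,0],[0,0,0],[0,0,0]],"delta_rot":[[0,0,0.11],[0,0,0.11],[0,0,0.11],[0,0,0.11],[0,0,0.11],[0,0,0.11],[0,0,0.11],[0,0,0.11],[0,0,0.11],[0,0,0],[0,0,0],[0,0,0]]}'
python3 dk.py
```

```text
time_s: 41.3
position: [0.5867, -0.0952, 0.1501]
tool_rot: [[-0.003, 0.425, -0.905], [0.002, -0.905, -0.425], [-1.0, -0.003, 0.002]]
ft_force: [-0.3, -0.1, -1.8]
grip_width: 0.0104
time_s: 42.3
position: [0.6128, -0.0278, 0.151]
tool_rot: [[-0.002, 0.989, -0.15], [0.0, -0.15, -0.989], [-1.0, -0.002, -0.0]]
ft_force: [0.2, -0.4, -1.5]
grip_width: 0.0101
t42.3 dock TCP [ 37.4 -14.9 151. ] tool y [ 1.    -0.005 -0.002] tool z [-0.005 -1.    -0.   ] F dock [ 0.2 -0.4 -1.5] w 10.1 world [612.8 -27.8 151. ] q6 -5.0
```

```bash
python3 -m pendant '{"travel":[[-1.2,1.6,-10],[0,0,-15],[0,0,-15],[0,0,0],[0,0,0],[0,0,0]],"delta_rot":[[-0.1123,0.0165,0.004],[-0.1123,0.0165,0],[0,0,0],[0,0,0],[0,0,0],[0,0,0]]}'
python3 dk.py; python3 - <<'E'
from h import *
shot("scene","s1"); crop("s1",200,170,200,150,4,"s1c")
E
```

```text
time_s: 42.8
position: [0.6123, -0.0268, 0.1127]
tool_rot: [[-0.032, 0.99, -0.141], [-0.222, -0.145, -0.964], [-0.974, 0.0, 0.225]]
ft_force: [0.8, -0.0, -1.0]
grip_width: 0.0099
t42.8 dock TCP [ 36.7 -13.9 112.7] tool y [1. 0. 0.] tool z [ 0.    -0.974  0.225] F dock [ 0.8  0.1 -1. ] w 9.9 world [612.3 -26.8 112.7] q6 4.0
```

View pics/s1c.png

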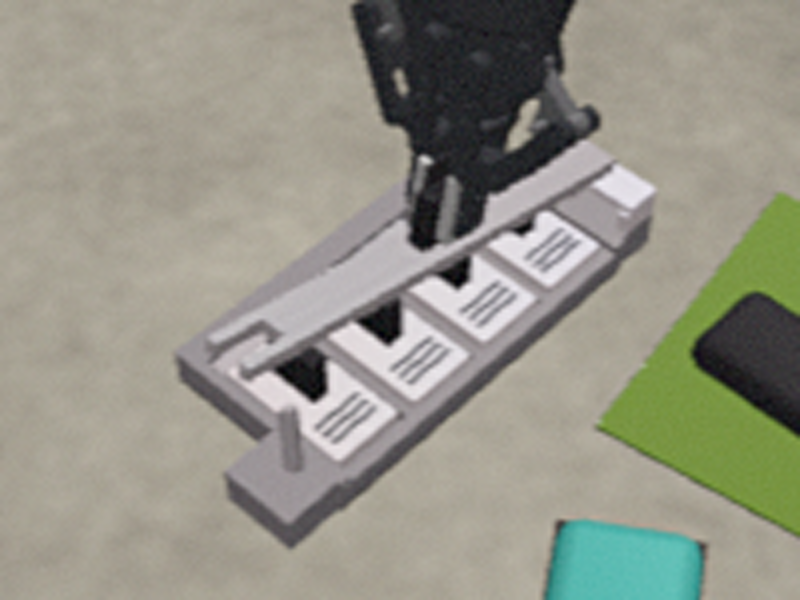

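```bash
python3 - <<'E'
from h import *
from dk import D,R
m=cam("s1")
for n,P in dict(near=(23.7,-144.1,137.9),far=(49.7,-144.1,137.9),plainfar=(49.7,-17.3+120.8+1.8,100.4-27.9+7.8),plainnear=(23.7,-17.3+122.6,80.3),post=(36,-114,69)).items():
    p=R@(np.array(P)/1000)+[D[0],D[1],0]; print(n,((proj(m,p)-[200,170])*4).round(0))
E
```

```text
near [204. 334.]
far [246. 367.]
plainfar [613. 157.]
plainnear [574. 133.]
post [285. 407.]
```

```bash
python3 -m pendant '{"travel":[[-0.7,0.1,-12],[0,0,-16],[0,0,-13],[0,0,-6],[0,0,0],[0,0,0]],"delta_rot":[[0,0,0],[0,0,0],[0,0,0],[0,0,0],[0,0,0],[0,0,0]]}'
python3 dk.py
python3 -m pendant '{"travel":[[0.7,4.9,0],[0.7,4.9,0],[0.7,4.9,0],[0.4,2.9,0],[0,0,0],[0,0,0]],"delta_rot":[[0,0,0],[0,0,0],[0,0,0],[0,0,0],[0,0,0],[0,0,0]]}'
python3 dk.py
```

```text
time_s: 43.35
position: [0.6116, -0.0265, 0.0657]
tool_rot: [[-0.032, 0.99, -0.14], [-0.223, -0.144, -0.964], [-0.974, 0.0, 0.225]]
ft_force: [0.1, -0.5, -1.3]
grip_width: 0.0105
t43.4 dock TCP [ 36.  -13.7  65.7] tool y [1.    0.001 0.   ] tool z [ 0.001 -0.974  0.225] F dock [ 0.2 -0.5 -1.3] w 10.5 world [611.6 -26.5  65.7] q6 6.0
time_s: 43.85
position: [0.6138, -0.0082, 0.0649]
tool_rot: [[-0.033, 0.99, -0.138], [-0.223, -0.142, -0.964], [-0.974, -0.001, 0.225]]
ft_force: [-0.5, -0.3, -1.3]
grip_width: 0.0104
t43.9 dock TCP [35.5  4.7 64.9] tool y [ 1.     0.003 -0.001] tool z [ 0.003 -0.974  0.225] F dock [-0.4 -0.3 -1.3] w 10.4 world [613.8  -8.2  64.9] q6 7.0
```

```bash
python3 -m pendant '{"travel":[[0.5,-0.1,-0.7],[-0.28,-1.92,-6.2],[-0.23,-1.6,-6.3],[0,0,0],[0,0,0]],"delta_rot":[[0,0,-0.003],[0.0518,-0.0076,0],[0.0518,-0.0076,0],[0,0,0],[0,0,0]]}'
python3 dk.py
python3 -m pendant '{"travel":[[-0.19,-1.27,-6.4],[-0.1,-0.66,-4.3],[-0.08,-0.5,-4.3],[0,0,-0.5],[0,0,0],[0,0,0]],"delta_rot":[[0.0518,-0.0076,0],[0.0345,-0.0051,0],[0.0345,-0.0051,0],[0,0,0],[0,0,0],[0,0,0]]}'
python3 dk.py
```

```text
time_s: 44.27
position: [0.6135, -0.0129, 0.0516]
tool_rot: [[-0.02, 0.989, -0.146], [-0.122, -0.147, -0.982], [-0.992, -0.002, 0.123]]
ft_force: [-0.2, -0.5, -1.9]
grip_width: 0.0104
t44.3 dock TCP [35.9 -0.  51.6] tool y [ 1.    -0.002 -0.002] tool z [-0.002 -0.992  0.123] F dock [-0.2 -0.5 -1.9] w 10.4 world [613.5 -12.9  51.6] q6 3.0
time_s: 44.77
position: [0.6134, -0.0142, 0.0364]
tool_rot: [[-0.001, 0.989, -0.145], [-0.002, -0.145, -0.989], [-1.0, -0.001, 0.002]]
ft_force: [-0.1, -0.6, -1.5]
grip_width: 0.0101
t44.8 dock TCP [36.  -1.3 36.4] tool y [ 1.     0.    -0.001] tool z [ 0.    -1.     0.002] F dock [-0.  -0.6 -1.5] w 10.1 world [613.4 -14.2  36.4] q6 -4.0
```

```bash
python3 -m pendant '{"travel":[[0,0,-1],[0,0,-0.5],[0,0,0],[0,0,0]],"delta_rot":[[0,0,0],[0,0,0],[0,0,0],[0,0,0]]}'
python3 dk.py
python3 -m pendant '{"travel":[[0,0,0],[0,0,0],[0,0,0],[0,0,0],[0,0,15],[0,0,25],[0,0,30],[0,0,30],[0,0,0],[0,0,0]],"delta_rot":[[0,0,0],[0,0,0],[0,0,0],[0,0,0],[0,0,0],[0,0,0],[0,0,0],[0,0,0],[0,0,0],[0,0,0]]}' 26
python3 dk.py; python3 - <<'E'
from h import *
from dk import D,R
m=shot("scene","s2"); crop("s2",200,170,200,150,4,"s2c")
for n,P in dict(f1=(23,-134,31),f2=(49,-134,31),root=(36,-107,31),p1=(49,112,31)).items():
    p=R@(np.array(P)/1000)+[D[0],D[1],0]; print(n,((proj(m,p)-[200,170])*4).round(0))
E
```

```text
time_s: 45.1
position: [0.6136, -0.0141, 0.0359]
tool_rot: [[0.0, 0.989, -0.145], [-0.001, -0.145, -0.989], [-1.0, 0.0, 0.001]]
ft_force: [-2.9, 1.2, 7.2]
grip_width: 0.0098
t45.1 dock TCP [36.1 -1.2 35.9] tool y [1. 0. 0.] tool z [ 0.    -1.     0.001] F dock [-3.1  0.7  7.2] w 9.8 world [613.6 -14.1  35.9] q6 -4.0
time_s: 45.93
position: [0.6139, -0.0146, 0.1361]
tool_rot: [[0.002, 0.989, -0.145], [-0.001, -0.145, -0.989], [-1.0, 0.002, 0.001]]
ft_force: [0.2, 1.2, -2.0]
grip_width: 0.026
t45.9 dock TCP [ 36.5  -1.7 136.1] tool y [ 1.    -0.     0.002] tool z [-0.    -1.     0.001] F dock [ 0.1  1.2 -2. ] w 26.0 world [613.9 -14.6 136.1] q6 -4.0
f1 [240. 466.]
f2 [278. 497.]
root [300. 447.]
p1 [613. 216.]
```

View pics/s2c.png

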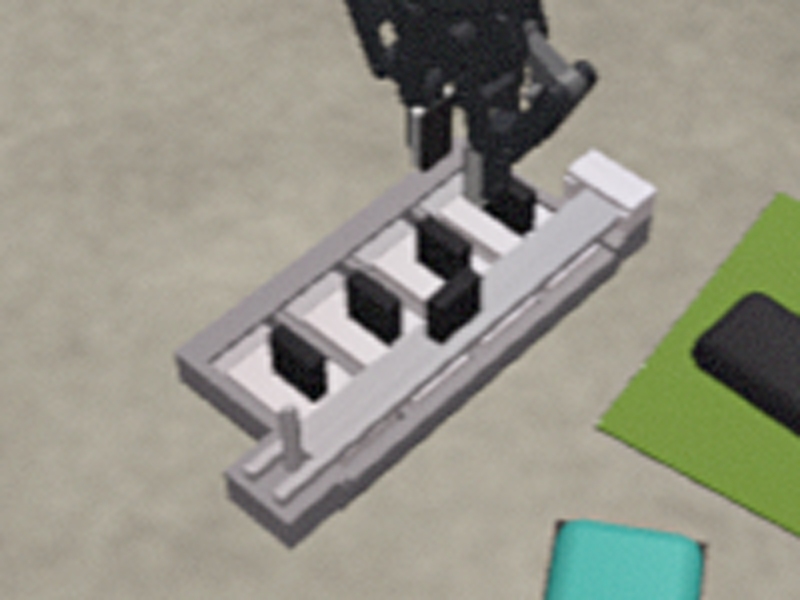

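```bash
cat > disc.py <<'E'
from h import *
import sys, dk
def disc(name,kind,guess,z0=0.,r=None,ht=None):
    r,ht=(.018,.010) if kind=="washer" else (.015,.020)
    m=shot("wrist",name); im=cv2.imread(f"pics/{name}.png"); g=cv2.cvtColor(im,cv2.COLOR_BGR2GRAY); hsv=cv2.cvtColor(im,cv2.COLOR_BGR2HSV)
    b=(g<70) if kind=="washer" else ((hsv[...,1]>100)&(hsv[...,0]<30)&(hsv[...,0]>8))
    t=np.linspace(0,2*np.pi,60)
    def hull(p):
        q=[proj(m,[p[0]+r*np.cos(a),p[1]+r*np.sin(a),z0+z]) for a in t for z in (0,ht)]
        return cv2.convexHull(np.array(q,np.float32))
    p=np.array(guess,float)
    cen=lambda h:np.array([cv2.moments(h)["m10"],cv2.moments(h)["m01"]])/cv2.moments(h)["m00"]
    u=cen(hull(p)); n,l,s,c=cv2.connectedComponentsWithStats(b.astype(np.uint8))
    ok=[i for i in range(1,n) if s[i,4]>200]; i=min(ok,key=lambda i:np.linalg.norm(c[i]-u))
    cs,_=cv2.findContours((l==i).astype(np.uint8),cv2.RETR_EXTERNAL,cv2.CHAIN_APPROX_NONE); H=cv2.convexHull(cs[0].astype(np.float32)); v=cen(H)
    for _ in range(5):
        u=cen(hull(p));J=np.column_stack([(cen(hull(p+d))-u)/.001 for d in (np.array([.001,0]),np.array([0,.001]))]);p=p+np.linalg.solve(J,v-u)
    print(kind,"world mm",(p*1000).round(1),"area seen/model %.2f"%(cv2.contourArea(H)/cv2.contourArea(hull(p))),"px",v.round(0),"box",s[i]); return p
if __name__=="__main__": disc(sys.argv[1],sys.argv[2],[float(sys.argv[3]),float(sys.argv[4])]);dk.st()
E
python3 -m pendant '{"travel":[[-5,-28,0],[-5,-29,0],[-5,-29,0],[-5,-29,0],[-5,-29,0],[-5,-29,0],[-5,-30,0],[-5,-30,0],[-5,-30,0],[-6,-30,0],[-6,-30,0],[-6,-30,0],[-6,-30,0],[0,0,0],[0,0,0],[0,0,0],[0,0,0]],"delta_rot":[[0,0,0],[0,0,0],[0,0,0],[0,0,0],[0,0,0],[0,0,0],[0,0,0],[0,0,0],[0,0,0],[0,0,0],[0,0,0],[0,0,0],[0,0,0],[0,0,0],[0,0,0],[0,0,0],[0,0,0]]}' 60
python3 disc.py w20 washer .5446 -.3974; python3 -c "
from disc import *; disc('w21','collar',[.4704,-.3802])"
```

```text
time_s: 47.4
position: [0.5445, -0.3962, 0.1339]
tool_rot: [[-0.002, 0.99, -0.144], [0.001, -0.144, -0.99], [-1.0, -0.002, -0.001]]
ft_force: [0.7, -0.5, -0.3]
grip_width: 0.06
washer world mm [ 544.8 -397.7] area seen/model 0.90 px [320. 223.] box [ 294  198   52   52 1872]
t47.5 dock TCP [  23.3 -389.2  134.2] tool y [ 1.     0.001 -0.002] tool z [ 0.001 -1.    -0.001] F dock [-0.1 -0.1 -0.6] w 60.3 world [ 544.7 -396.2  134.2] q6 -38.0
collar world mm [ 430.2 -382.1] area seen/model 0.85 px [146. 227.] box [ 121  203   52   48 1747]
```

```bash
python3 -m pendant '{"travel":[[0.2,-1.3,-30],[0,0,-35],[0,0,-35],[0,0,-20],[0,0,-12],[0,0,0],[0,0,0]],"delta_rot":[[0,0,0],[0,0,0],[0,0,0],[0,0,0],[0,0,0],[0,0,0],[0,0,0]]}' 60 50
python3 dk.py
python3 -m pendant '{"travel":[[0,0,0],[0,0,0],[0,0,0],[0,0,0],[0,0,0],[0,0,0]],"delta_rot":[[0,0,0],[0,0,0],[0,0,0],[0,0,0],[0,0,0],[0,0,0]]}' 20 50
python3 dk.py
python3 -m pendant '{"travel":[[0,0,15],[0,0,25],[0,0,30],[0,0,30],[0,0,0],[0,0,0],[0,0,0]],"delta_rot":[[0,0,0],[0,0,0],[0,0,0],[0,0,0],[0,0,0],[0,0,0],[0,0,0]]}'
python3 dk.py; python3 -c "
from h import *; shot('wrist','w22'); im=cv2.imread('pics/w22.png'); g=cv2.cvtColor(im,cv2.COLOR_BGR2GRAY)
for r in range(260,340,6): print(r,g[r,296:346:3])"
```

```text
time_s: 48.08
position: [0.5451, -0.3988, 0.0034]
tool_rot: [[-0.0, 0.989, -0.145], [-0.001, -0.145, -0.989], [-1.0, -0.0, 0.001]]
ft_force: [0.3, -0.2, 0.9]
grip_width: 0.0599
t48.1 dock TCP [  24.1 -391.7    3.4] tool y [ 1.  0. -0.] tool z [ 0.    -1.     0.001] F dock [ 0.4 -0.2  0.9] w 59.9 world [ 545.1 -398.8    3.4] q6 -38.0
time_s: 48.58
position: [0.5453, -0.3994, 0.0052]
tool_rot: [[0.002, 0.989, -0.145], [-0.003, -0.145, -0.989], [-1.0, 0.002, 0.002]]
ft_force: [-1.0, 0.3, 7.5]
grip_width: 0.0325
t48.6 dock TCP [  24.4 -392.3    5.2] tool y [ 1.    -0.001  0.002] tool z [-0.001 -1.     0.002] F dock [-1.1  0.2  7.5] w 32.5 world [ 545.3 -399.4    5.2] q6 -38.0
time_s: 49.17
position: [0.5443, -0.3986, 0.1026]
tool_rot: [[-0.001, 0.989, -0.145], [0.0, -0.145, -0.989], [-1.0, -0.001, 0.0]]
ft_force: [0.5, 0.5, 0.0]
grip_width: 0.0326
t49.2 dock TCP [  23.3 -391.6  102.6] tool y [ 1.    -0.001 -0.001] tool z [-0.001 -1.     0.   ] F dock [0.4 0.6 0. ] w 32.6 world [ 544.3 -398.6  102.6] q6 -38.0
260 [93 56 36 36 39 37 36 36 40 39 32 37 37 35 38 52 77]
266 [36 39 41 34 39 38 41 42 38 40 38 40 42 41 39 36 40]
272 [42 40 36 39 39 37 40 43 38 42 40 41 38 39 38 40 39]
278 [41 36 38 41 41 37 39 36 39 39 39 41 41 39 39 36 40]
284 [39 38 40 38 35 37 39 40 34 37 33 32 39 41 39 38 36]
290 [ 37  38  29  40  36  59  97 105 108 106  91  64  39  37  37  40  40]
296 [ 35  35  37  87 112 114 114 114 115 116 115 110 114  88  34  36  37]
302 [ 34  38  37 107 114 112 112 113 111 111 112 113 114 103  37  37  32]
308 [ 37  36  27  33  85 109 114 113 110 111 113 111  81  34  35  37  34]
314 [36 40 39 30 27 28 29 29 37 29 31 32 34 27 39 34 42]
320 [35 33 40 36 38 30 28 31 28 29 33 36 38 37 30 36 38]
326 [37 39 35 33 40 36 40 35 41 37 40 39 38 37 41 37 34]
332 [39 39 37 35 38 36 33 38 40 41 37 34 36 39 38 38 34]
338 [34 38 35 33 39 35 37 36 36 40 37 36 38 38 38 29 33]
```

```bash
cat > hole.py <<'E'
from h import *
import sys,dk
def hole(name,h,ht,do=True):
    if do: shot("wrist",name)
    o=env.observe(); m=cam(name); im=cv2.imread(f"pics/{name}.png"); g=cv2.cvtColor(im,cv2.COLOR_BGR2GRAY)
    R=o["tool_rot"];p=o["position"]
    hsv=cv2.cvtColor(im,cv2.COLOR_BGR2HSV)
    b=(g>75) if ht<.015 else ~((hsv[...,1]>100)&(hsv[...,0]<30)&(hsv[...,0]>8))
    n,l,s,c=cv2.connectedComponentsWithStats(b.astype(np.uint8),connectivity=4)
    ok=[i for i in range(1,n) if 60<s[i,4]<1500 and abs(c[i][0]-320)<30 and 230<c[i][1]<340]
    for i in ok: print("hole",c[i].round(1),s[i])
    i=max(ok,key=lambda i:s[i,4]); v=c[i]
    t=np.linspace(0,2*np.pi,72)[:-1]
    def pred(d):
        polys=[]
        for z in (0,ht):
            c0=p+R[:,1]*d[0]+R[:,2]*d[1]+R[:,0]*(h-z)
            q=np.array([proj(m,c0+.0066*(np.cos(a)*R[:,1]+np.sin(a)*R[:,2])) for a in t],np.float32); polys.append(q)
        a,P=cv2.intersectConvexConvex(*polys); M=cv2.moments(P); return np.array([M["m10"],M["m01"]])/M["m00"],a
    d=np.zeros(2)
    for _ in range(6):
        u,a=pred(d);J=np.column_stack([(pred(d+e)[0]-u)/.0005 for e in np.eye(2)*.0005]);d=d+np.linalg.solve(J,v-u)
    print("offset tool y,z mm",(d*1000).round(2),"area model",a)
if __name__=="__main__": hole(sys.argv[1],float(sys.argv[2])/1000,float(sys.argv[3])/1000,len(sys.argv)<5)
E
python3 hole.py w22 5 10 n
```

```text
hole [320.  300.3] [304 289  33  24 610]
offset tool y,z mm [ 1.42 -1.21] area model 475.702392578125
```

```bash
python3 - <<'E'
from h import *
np.set_printoptions(precision=2,suppress=True)
C=[];
for k in range(6):
    o=env.observe();m=eyes.camera_model("wrist");R=o["tool_rot"]
    C.append(R.T@(np.array(m["pose"])[:3,3]-o["position"])*1000); print(C[-1], R[:,1], np.array(m["pose"])[:3,0], o["position"]*1000)
    eyes.get_image("wrist")
print(np.mean(C,0)); np.save("camrel.npy",np.mean(C,0)/1000)
E
python3 -c "
import hole,h,numpy as np
from rig import env
o=env.observe()
class E: 
    def observe(s):
        m=h.cam('w22');q=dict(o);q['position']=np.array(m['pose'])[:3,3]-o['tool_rot']@np.load('camrel.npy');return q
hole.env=E();hole.hole('w22',.005,.010,False)"
```

```text
[-142.76    1.2   -69.22] [ 0.99 -0.15 -0.  ] [ 0.99 -0.14 -0.  ] [ 544.09 -398.47  101.81]
[-142.75    1.18  -69.16] [ 0.99 -0.15 -0.  ] [ 0.99 -0.14 -0.  ] [ 544.09 -398.4   101.48]
[-142.75    1.19  -69.16] [ 0.99 -0.15 -0.  ] [ 0.99 -0.14 -0.  ] [ 544.12 -398.44  101.41]
[-142.76    1.18  -69.18] [ 0.99 -0.15 -0.  ] [ 0.99 -0.14 -0.  ] [ 544.21 -398.55  101.49]
[-142.77    1.2   -69.19] [ 0.99 -0.15 -0.  ] [ 0.99 -0.14 -0.  ] [ 544.26 -398.62  101.63]
[-142.78    1.19  -69.21] [ 0.99 -0.15 -0.  ] [ 0.99 -0.14 -0.  ] [ 544.34 -398.71  101.81]
[-142.76    1.19  -69.19]
hole [320.  300.3] [304 289  33  24 610]
offset tool y,z mm [ 1.32 -1.59] area model 481.02862548828125
```

```bash
python3 -m pendant '{"travel":[[5,26,0],[5,27,0],[5,27,0],[5,27,0],[5,27,0],[5,27,0],[5,27,0],[6,28,0],[6,28,-5],[6,28,-7],[0,0,0],[0,0,0],[0,0,0],[0,0,0]],"delta_rot":[[0,0,0],[0,0,0],[0,0,0],[0,0,0],[0,0,0],[0,0,0],[0,0,0],[0,0,0],[0,0,0],[0,0,0],[0,0,0],[0,0,0],[0,0,0],[0,0,0]]}'
python3 dk.py
python3 -c "
from h import *
shot('wrist','w23'); g=cv2.cvtColor(cv2.imread('pics/w23.png'),cv2.COLOR_BGR2GRAY)
for r in range(276,322,3): print(r,g[r,296:346:2])"
```

```text
time_s: 50.68
position: [0.5975, -0.128, 0.0908]
tool_rot: [[-0.001, 0.989, -0.147], [-0.0, -0.147, -0.989], [-1.0, -0.001, 0.001]]
ft_force: [-0.6, 0.4, -0.6]
grip_width: 0.0325
t50.7 dock TCP [  36.8 -116.2   90.8] tool y [ 1.    -0.002 -0.001] tool z [-0.002 -1.     0.001] F dock [-0.6  0.4 -0.6] w 32.5 world [ 597.5 -128.    90.8] q6 -15.0
276 [38 43 42 40 41 40 38 40 42 44 39 35 40 37 41 42 36 38 40 36 40 37 42 38
 38]
279 [37 40 37 35 39 40 38 37 36 37 38 39 33 40 38 37 41 35 37 39 41 40 41 37
 38]
282 [43 40 36 36 38 41 38 35 40 35 37 37 40 38 34 38 39 32 38 41 39 34 39 39
 38]
285 [37 37 40 42 36 36 34 38 38 38 42 40 40 36 42 37 40 36 38 38 37 39 36 37
 40]
288 [40 43 39 35 34 39 35 38 36 43 51 58 58 54 52 47 36 38 39 38 39 36 40 37
 41]
291 [ 38  36  37  33  36  32  48  68  93 104 110 109 108 107 110 103  94  74
  45  36  37  36  43  36  38]
294 [ 35  40  36  36  40  69 101 106 107 107 105 107 108 107 106 105 104 104
  99  68  40  37  38  40  39]
297 [ 37  34  32  37  73 103 105 106 106 107 104 104 106 107 106 104 107 105
 103 101  66  34  37  38  43]
300 [ 40  34  35  38  86 105 105 105 105 104 103 105 104 102 102 104 105 102
 100 102  83  43  35  37  36]
303 [ 39  35  32  32  72 101 104 102 103 101 106 102 104 104 103 102 103 104
 100  98  67  35  38  38  38]
306 [ 37  34  33  30  30  67 100 103 103 105 104 101 102 102 102 101 101 103
 101  74  31  35  36  40  41]
309 [ 38  36  33  32  30  34  55  80  97 102 101 102 104 102 102  98  97  81
  49  34  35  29  36  37  40]
312 [40 38 37 33 27 23 30 30 38 54 64 70 80 79 65 54 43 28 35 33 25 31 33 36
 38]
315 [35 37 34 38 31 33 26 31 31 26 29 24 30 35 32 32 30 35 30 35 38 37 34 36
 35]
318 [35 32 38 37 40 33 35 32 25 27 32 23 35 35 32 32 33 33 37 33 37 34 34 37
 34]
321 [38 33 35 38 34 36 35 36 33 31 32 36 29 30 34 40 33 35 35 41 40 39 35 34
 39]
```

```bash
python3 -m pendant '{"travel":[[-0.8,1.1,-5],[0,0,-5],[0,0,-4],[0,0,-3],[0,0,-3],[0,0,0],[0,0,0],[0,0,0]],"delta_rot":[[0,0,0],[0,0,0],[0,0,0],[0,0,0],[0,0,0],[0,0,0],[0,0,0],[0,0,0]]}'
python3 dk.py
python3 -c "
from h import *
shot('wrist','w24'); crop('w24',240,240,160,120,5,'c24')"
```

```text
time_s: 51.4
position: [0.5968, -0.1258, 0.0708]
tool_rot: [[-0.001, 0.989, -0.145], [-0.0, -0.145, -0.989], [-1.0, -0.001, 0.0]]
ft_force: [-0.8, -0.0, -0.1]
grip_width: 0.0325
t51.4 dock TCP [  35.7 -114.1   70.8] tool y [ 1.    -0.001 -0.001] tool z [-0.001 -1.     0.   ] F dock [-0.8 -0.1 -0.1] w 32.5 world [ 596.8 -125.8   70.8] q6 -15.0
```

```bash
python3 -m pendant '{"travel":[[0,-0.6,-2],[0,0,-2],[0,0,-2],[0,0,-2],[0,0,0],[0,0,0]],"delta_rot":[[0,0,0],[0,0,0],[0,0,0],[0,0,0],[0,0,0],[0,0,0]]}'
python3 dk.py
python3 hole.py w25 5 10
```

```text
time_s: 51.95
position: [0.5966, -0.1263, 0.0624]
tool_rot: [[-0.001, 0.989, -0.145], [0.0, -0.145, -0.989], [-1.0, -0.001, 0.0]]
ft_force: [0.4, 0.3, -0.5]
grip_width: 0.0326
t52.0 dock TCP [  35.6 -114.6   62.4] tool y [ 1.    -0.001 -0.001] tool z [-0.001 -1.     0.   ] F dock [ 0.3  0.3 -0.5] w 32.6 world [ 596.6 -126.3   62.4] q6 -15.0
hole [316.5 303. ] [304 289  24  30 531]
offset tool y,z mm [-0.21 -0.67] area model 474.08734130859375
```

```bash
python3 -m pendant '{"travel":[[0,0,-6],[0,0,-6],[0,0,-6],[0,0,-4],[0,0,-3],[0,0,0],[0,0,0]],"delta_rot":[[0,0,0],[0,0,0],[0,0,0],[0,0,0],[0,0,0],[0,0,0],[0,0,0]]}'
python3 dk.py
python3 -m pendant '{"travel":[[0,0,-1],[0,0,-1],[0,0,0],[0,0,0]],"delta_rot":[[0,0,0],[0,0,0],[0,0,0],[0,0,0]]}'
python3 dk.py
```

```text
time_s: 52.58
position: [0.5967, -0.1263, 0.0374]
tool_rot: [[-0.001, 0.989, -0.145], [0.0, -0.145, -0.989], [-1.0, -0.001, 0.0]]
ft_force: [0.2, 1.2, -0.8]
grip_width: 0.032
t52.6 dock TCP [  35.7 -114.7   37.4] tool y [ 1.    -0.    -0.001] tool z [-0. -1.  0.] F dock [ 0.1  1.2 -0.8] w 32.0 world [ 596.7 -126.3   37.4] q6 -15.0
time_s: 52.92
position: [0.5969, -0.1264, 0.0362]
tool_rot: [[-0.0, 0.989, -0.145], [-0.0, -0.145, -0.989], [-1.0, -0.0, 0.0]]
ft_force: [-1.8, 0.9, 5.2]
grip_width: 0.0321
t52.9 dock TCP [  35.9 -114.7   36.2] tool y [ 1. -0. -0.] tool z [-0. -1.  0.] F dock [-1.9  0.6  5.2] w 32.1 world [ 596.9 -126.4   36.2] q6 -15.0
```

```bash
python3 -m pendant '{"travel":[[0,0,0],[0,0,0],[0,0,0],[0,0,0],[0,0,15],[0,0,25],[0,0,30],[0,0,30],[0,0,0],[0,0,0]],"delta_rot":[[0,0,0],[0,0,0],[0,0,0],[0,0,0],[0,0,0],[0,0,0],[0,0,0],[0,0,0],[0,0,0],[0,0,0]]}' 50
python3 dk.py
python3 -c "
from disc import *
p=disc('w26','washer',[.597,-.126],z0=.031); q=dk.R[:2,:2].T@(p-dk.D)*1000; print('dock',q)"
```

```text
time_s: 53.75
position: [0.5972, -0.1265, 0.137]
tool_rot: [[0.002, 0.989, -0.145], [-0.001, -0.145, -0.989], [-1.0, 0.002, 0.001]]
ft_force: [-0.2, 0.1, -0.8]
grip_width: 0.0502
t53.8 dock TCP [  36.3 -114.8  137. ] tool y [ 1.    -0.     0.002] tool z [-0.    -1.     0.001] F dock [-0.2  0.1 -0.8] w 50.2 world [ 597.2 -126.5  137. ] q6 -15.0
washer world mm [ 598.3 -125. ] area seen/model 0.91 px [319. 230.] box [ 290  202   59   57 2138]
dock [  37.05637798 -113.09201723]
```

```bash
python3 -m pendant '{"travel":[[-16,-24,0],[-16,-25,0],[-16,-25,0],[-17,-26,0],[-17,-26,0],[-17,-26,0],[-17,-26,0],[-17,-26,0],[-17,-26,0],[-17,-26,0],[0,0,0],[0,0,0],[0,0,0],[0,0,0]],"delta_rot":[[0,0,0],[0,0,0],[0,0,0],[0,0,0],[0,0,0],[0,0,0],[0,0,0],[0,0,0],[0,0,0],[0,0,0],[0,0,0],[0,0,0],[0,0,0],[0,0,0]]}' 55
python3 disc.py w27 collar .430 -.382
```

```text
time_s: 54.97
position: [0.4301, -0.3811, 0.135]
tool_rot: [[-0.002, 0.99, -0.144], [0.001, -0.144, -0.99], [-1.0, -0.002, -0.001]]
ft_force: [-0.4, -0.4, -0.6]
grip_width: 0.055
collar world mm [ 430.6 -381.9] area seen/model 0.86 px [319. 225.] box [ 298  201   44   48 1424]
t55.0 dock TCP [ -92.  -390.9  135.2] tool y [ 1.     0.001 -0.002] tool z [ 0.001 -1.    -0.001] F dock [-0.2  0.5  0.4] w 54.6 world [ 430.3 -381.1  135.2] q6 -45.0
```

```bash
python3 -m pendant '{"travel":[[0.3,-0.6,-30],[0,0,-35],[0,0,-35],[0,0,-18],[0,0,-8],[0,0,0],[0,0,0]],"delta_rot":[[0,0,0],[0,0,0],[0,0,0],[0,0,0],[0,0,0],[0,0,0],[0,0,0]]}' 55 60
python3 dk.py
python3 -m pendant '{"travel":[[0,0,0],[0,0,0],[0,0,0],[0,0,0],[0,0,0],[0,0,0],[0,0,0]],"delta_rot":[[0,0,0],[0,0,0],[0,0,0],[0,0,0],[0,0,0],[0,0,0],[0,0,0]]}' 15 60
python3 dk.py
python3 -m pendant '{"travel":[[0,0,15],[0,0,25],[0,0,30],[0,0,30],[0,0,0],[0,0,0],[0,0,0]],"delta_rot":[[0,0,0],[0,0,0],[0,0,0],[0,0,0],[0,0,0],[0,0,0],[0,0,0]]}'
python3 dk.py; python3 hole.py w28 8 20
```

```text
time_s: 55.6
position: [0.4307, -0.3829, 0.0104]
tool_rot: [[-0.0, 0.989, -0.145], [-0.001, -0.145, -0.989], [-1.0, -0.0, 0.001]]
ft_force: [-0.2, -0.6, 0.1]
grip_width: 0.0553
t55.6 dock TCP [ -91.4 -392.6   10.4] tool y [ 1.  0. -0.] tool z [ 0.    -1.     0.001] F dock [-0.1 -0.6  0.1] w 55.3 world [ 430.7 -382.9   10.4] q6 -45.0
time_s: 56.18
position: [0.4306, -0.3835, 0.0116]
tool_rot: [[0.001, 0.989, -0.146], [-0.003, -0.146, -0.989], [-1.0, 0.001, 0.002]]
ft_force: [-0.7, 1.7, 7.7]
grip_width: 0.027
t56.2 dock TCP [ -91.3 -393.2   11.6] tool y [ 1.    -0.001  0.001] tool z [-0.001 -1.     0.002] F dock [-1.   1.6  7.7] w 27.0 world [ 430.6 -383.5   11.6] q6 -45.0
time_s: 56.77
position: [0.4298, -0.3826, 0.1096]
tool_rot: [[-0.001, 0.989, -0.145], [0.0, -0.145, -0.989], [-1.0, -0.001, 0.0]]
ft_force: [0.1, -0.5, -2.1]
grip_width: 0.0267
t56.8 dock TCP [ -92.3 -392.5  109.6] tool y [ 1.    -0.001 -0.001] tool z [-0.001 -1.     0.   ] F dock [ 0.1 -0.5 -2.1] w 26.7 world [ 429.8 -382.6  109.6] q6 -45.0
hole [319.8 298.9] [306 293  28  13 274]
offset tool y,z mm [ 1.28 -2.82] area model 158.94085693359375
```

```bash
python3 hole.py w28 11 20 n
python3 -m pendant '{"travel":[[16,24,0],[16,25,0],[16,25,0],[17,26,0],[17,26,0],[17,26,0],[17,26,0],[17,26,0],[17,26,0],[17,26,0],[0,0,0],[0,0,0],[0,0,0],[0,0,0]],"delta_rot":[[0,0,0],[0,0,0],[0,0,0],[0,0,0],[0,0,0],[0,0,0],[0,0,0],[0,0,0],[0,0,0],[0,0,0],[0,0,0],[0,0,0],[0,0,0],[0,0,0]]}'
python3 dk.py
```

```text
hole [319.8 298.9] [306 293  28  13 274]
offset tool y,z mm [ 1.28 -1.42] area model 152.42001342773438
time_s: 57.98
position: [0.5964, -0.1277, 0.109]
tool_rot: [[-0.002, 0.989, -0.147], [0.0, -0.147, -0.989], [-1.0, -0.002, 0.0]]
ft_force: [0.9, 0.1, -0.1]
grip_width: 0.0268
t58.0 dock TCP [  35.6 -116.1  109. ] tool y [ 1.    -0.002 -0.002] tool z [-0.002 -1.     0.   ] F dock [ 0.8  0.2 -0.1] w 26.8 world [ 596.4 -127.7  109. ] q6 -15.0
```

```bash
python3 -m pendant '{"travel":[[0.3,1,-8],[0,0,-8],[0,0,-6],[0,0,-5],[0,0,-3],[0,0,-2],[0,0,0],[0,0,0],[0,0,0]],"delta_rot":[[0,0,0.001],[0,0,0],[0,0,0],[0,0,0],[0,0,0],[0,0,0],[0,0,0],[0,0,0],[0,0,0]]}'
python3 dk.py
python3 -m pendant '{"travel":[[0,0,-2],[0,0,-2],[0,0,-2],[0,0,-2],[0,0,0],[0,0,0]],"delta_rot":[[0,0,0],[0,0,0],[0,0,0],[0,0,0],[0,0,0],[0,0,0]]}'
python3 dk.py
```

```text
time_s: 58.73
position: [0.5975, -0.126, 0.0779]
tool_rot: [[-0.0, 0.99, -0.144], [-0.0, -0.144, -0.99], [-1.0, -0.0, 0.0]]
ft_force: [0.1, -0.3, -0.7]
grip_width: 0.0268
t58.7 dock TCP [  36.4 -114.2   77.9] tool y [ 1.     0.001 -0.   ] tool z [ 0.001 -1.     0.   ] F dock [ 0.1 -0.3 -0.7] w 26.8 world [ 597.5 -126.    77.9] q6 -15.0
time_s: 59.23
position: [0.5971, -0.126, 0.0693]
tool_rot: [[-0.002, 0.989, -0.145], [-0.0, -0.145, -0.989], [-1.0, -0.002, 0.0]]
ft_force: [-1.1, -1.6, -1.3]
grip_width: 0.0263
t59.2 dock TCP [  36.1 -114.3   69.3] tool y [ 1.     0.    -0.002] tool z [ 0. -1.  0.] F dock [-0.9 -1.7 -1.3] w 26.3 world [ 597.1 -126.    69.3] q6 -15.0
```

```bash
python3 -m pendant '{"travel":[[0,-0.5,-3],[0,0,-4],[0,0,-4],[0,0,-3],[0,0,-2],[0,0,0],[0,0,0]],"delta_rot":[[0,0,0],[0,0,0],[0,0,0],[0,0,0],[0,0,0],[0,0,0],[0,0,0]]}'
python3 dk.py
python3 -m pendant '{"travel":[[0,0,-1],[0,0,-1],[0,0,0],[0,0,0]],"delta_rot":[[0,0,0],[0,0,0],[0,0,0],[0,0,0]]}'
python3 dk.py
```

```text
time_s: 59.82
position: [0.5972, -0.1264, 0.0533]
tool_rot: [[-0.002, 0.989, -0.145], [0.0, -0.145, -0.989], [-1.0, -0.002, 0.0]]
ft_force: [-1.0, -1.2, -1.7]
grip_width: 0.0266
t59.8 dock TCP [  36.2 -114.6   53.3] tool y [ 1.     0.    -0.002] tool z [ 0. -1.  0.] F dock [-0.8 -1.3 -1.7] w 26.6 world [ 597.2 -126.4   53.3] q6 -15.0
time_s: 60.15
position: [0.5973, -0.1265, 0.0526]
tool_rot: [[-0.001, 0.99, -0.144], [-0.001, -0.144, -0.99], [-1.0, -0.0, 0.001]]
ft_force: [-4.1, 0.0, 7.1]
grip_width: 0.0264
t60.1 dock TCP [  36.3 -114.7   52.6] tool y [ 1.     0.001 -0.   ] tool z [ 0.001 -1.     0.001] F dock [-4.1 -0.6  7.1] w 26.4 world [ 597.3 -126.5   52.6] q6 -15.0
```

```bash
python3 -m pendant '{"travel":[[0,0,0],[0,0,0],[0,0,0],[0,0,0],[0,0,15],[0,0,25],[0,0,30],[0,0,30],[0,0,20],[0,0,0],[0,0,0]],"delta_rot":[[0,0,0],[0,0,0],[0,0,0],[0,0,0],[0,0,0],[0,0,0],[0,0,0],[0,0,0],[0,0,0],[0,0,0],[0,0,0]]}' 48
python3 -c "
from disc import *
p=disc('w29','collar',[.597,-.126],z0=.041); print('dock',dk.R[:2,:2].T@(p-dk.D)*1000)"
python3 -m pendant '{"travel":[[-20,-20,5],[-25,-25,5],[-30,-30,5],[-30,-30,5],[-30,-30,0],[0,0,0],[0,0,0],[0,0,0]],"delta_rot":[[0,0,0],[0,0,0],[0,0,0],[0,0,0],[0,0,0],[0,0,0],[0,0,0],[0,0,0]]}'
python3 - <<'E'
from h import *
from dk import D,R
m=shot("scene","s3"); crop("s3",220,180,160,120,5,"s3c")
for n,P in dict(washerbot=(36,-114,31),collarbot=(36,-114,41),collartop=(36,-114,61),posttop=(36,-114,69)).items():
    p=R@(np.array(P)/1000)+[D[0],D[1],0]; print(n,((proj(m,p)-[220,180])*5).round(0))
E
```

```text
time_s: 61.07
position: [0.5976, -0.1264, 0.1724]
tool_rot: [[0.001, 0.99, -0.144], [-0.001, -0.144, -0.99], [-1.0, 0.001, 0.001]]
ft_force: [-0.1, 0.0, -1.1]
grip_width: 0.0481
collar world mm [ 598.4 -124.7] area seen/model 0.90 px [319. 222.] box [ 296  198   47   49 1438]
dock [  37.19760444 -112.84688608]
time_s: 61.78
position: [0.4643, -0.259, 0.1904]
tool_rot: [[-0.002, 0.989, -0.145], [0.001, -0.145, -0.989], [-1.0, -0.002, -0.001]]
ft_force: [-0.6, 0.3, -0.5]
grip_width: 0.048
washerbot [262. 520.]
collarbot [260. 504.]
collartop [257. 472.]
posttop [256. 459.]
```

View pics/s3c.png

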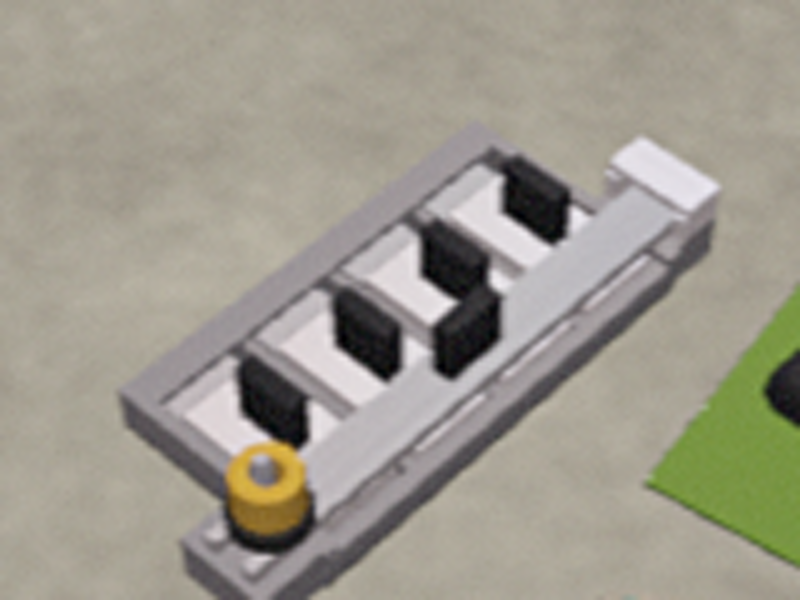

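```bash
python3 -c "
from rig import close_job; print(close_job())"
```

```text
the job is handed in; nothing more can be done
None
```

All four drive modules are seated in the dock and the retaining bar is secured across them. The job was handed in at about 62 s of the 189 s allowed, and no verdict came back.

**Placement:** Each module's tongue went under the lip at 18° and was swung down flat. The bar was turned around, hooked under the bracket at 13° and swung down with its fork around the post. The washer and then the collar were threaded down until they met resistance (5–7 N). The robot did not go near the mouse, mug or glasses case.

**Knocked collar:** The collar was shifted about 40 mm during the run. I found it again with the wrist camera before picking it up.

**Last checks:**
- **Modules:** all four lay within about 0.1° of the dock's direction. Their positions along the dock were about 10 to 12 mm, inside the 5–15 mm range.
- **Bar:** the picture taken after release shows it flat, under the bracket and around the post.
- **Washer and collar:** the last picture shows both stacked flat on the fork with the post top showing through. The wrist camera put each about 1.5 mm from the post axis, within the hole clearance.

**Disagreements:** Two camera readings were off, and neither affected a placement:
- The first height estimate for the modules came out 6–8 mm instead of 14, so I used the stated height.
- The wrist camera showed a sideways error of about 1.3 mm on the held washer and collar. I disregarded it because the jaws centre them.

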